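# Turn the nail-board plate and set the care bottles back up

## Robot

A 7-joint arm with a two-finger parallel gripper is mounted at the origin on the work surface. World frame = base frame: x ahead of the robot, y to its left, z up, the work surface at z = 0. Lengths are in m, angles in rad, forces in N, time in s.
With the tool pointing down it reaches from about 0.4 to 0.85 m from the base axis. Payload 4.5 kg.
Tool frame: the origin (TCP) lies between the finger pads; the fingertips stand r.finger_overhang ahead of it and the grasp point (between the pads) lies 8 mm behind it (r.finger_overhang is the distance from the TCP to the fingertips, in m); z points along the fingers, x is the direction in which the jaws open and shut, and the axes are right-handed (so a half turn about z gives the same grasp; the last joint's range is limited). The gripper opens to 88 mm and grips with 3 to 60 N. Pads are 18 mm wide; open, the fingers measure 123 mm over their backs; the gripper's body (75 mm by 187 mm) begins 45 mm behind the grasp point.
Start: joints at [-1.083, 0.689, -0.195, 1.565, 0.157, 0.902, -0.215], TCP at [0.274, 0.562, 0.25] pointing down, gripper open.
Joint ranges: [-3.01, 3.01], [-0.46, 2.08], [-1.47, 1.51], [0.13, 2.56], [-1, 4.14], [0.04, 2.09], [-2.66, 2.66]. Speed limits (rad/s): [2.57, 2.57, 3.14, 3.14, 3.14, 3.14, 3.14].

## Interface

Orientations are given as a unit quaternion [x, y, z, w].
In Python, from plant import r gives the robot as it stands.
- The arm moves only by the tool move_arm, never from a script. Its argument "targets" is a list that holds one entry, the list of rows, each a list of 7 numbers: the turn, a rotation vector about the world's x, y, z in rad, then the shift along the world's x, y, z in m, then the opening, from 0 (shut) to 1 (fully open). A call has 1 to 5 rows; each row shifts and turns the pose as measured when the row begins; what a row does not reach is not made up. A row lasts 1/10 s, in which the tool goes at most 50 mm and 8.59 degrees, less where a joint would pass 70% of its speed; a pose out of reach is approached as far as the arm can. A call with a gripper value outside its range is refused whole. The fingers move at their own pace and stop on an object; "force" is the grip in N (left out, the last holds). Time passes only in rows, so rows that do not move let the fingers close. It gives the time, the measured TCP pose, the force and the opening at its end, in the units of the state.
- r.get_state(): the state, without advancing time (a new reading comes with each control period).
- r.snapshot(name): name is "scene" or "top"; returns a dict with "frame" (400x640x3 uint8, red, green, blue), "K" (3x3 intrinsics, pixels), "T" (4x4, takes a point from camera to world coordinates). Camera axes: x right, y up, looking along -z (the intrinsics and any distortion apply to the point x, -y, -z); pixel columns grow to the right and rows downward; lengths in m; the calibration is good to about 2 mm. A picture is of the moment at which its call begins. There is no depth.
- r.finish_job(): hands the job in, once; it reports no verdict.
Trained networks look in a picture, given as the dict that the camera call returned (one of the last four; its "shot" number tells which), for a name from the list of things; names that differ only in an ending like _2 or _b are one class to them, and where a whole thing is asked for, a point or a joint stands for the part that bears it (a point fixed in the world has none). Each returns a list of dicts, best first, with "score" (0 to 1); they miss things now and then, are a little off and sometimes report something else, mostly with a low value. They report only what shows in the picture. A call takes as long as a camera call. They do not tell look-alikes from the thing itself.
- r.find_in(picture, query): "centre" ([row, column] in pixels, amid what is visible of it).
The state is a dict: "clock": time; "q": joint angles; "qd": joint speeds; "joint_torque": joint torques, N m; "tool_pos": TCP position; "eef_rot": TCP orientation; "contact_force": force on the tool from outside, world axes, zero at the start; "moment": the same for the moment, N m; "opening": opening from 0.0 (shut) to 1.0 (fully open).
Only numpy, scipy, OpenCV 4.12 (cv2) and the standard library are available. Lean on these libraries where they do the work, as an engineer would, in place of code of your own. Each camera call takes 0.05 s, during which the arm holds its last target. There are 200 camera calls.

## Task

Get the dog's nail-care corner ready: take the wooden plate off its slanted stand, turn it over and put it back fully home on the two pins, ribbed face outward and tab at the top. Pick up every toppled square bottle and stand it upright, wholly on the flat black rubber mat. Leave the other things on the ledge where they are.

Things in the scene. Friction and masses are not known exactly. Their poses are not given: they have to be found in the camera images.
- stand: low steel foot of the slanted stand, fixed, 160 x 150 mm; origin on the ledge below the seat's centre. Its x axis points the way the slope faces: away from the robot, up to 0.25 rad off straight ahead. A steel post carries the bed; behind it, on the robot's side, the plate's tab overhangs freely
- seat: slanted bed of the stand, 57 deg from horizontal, fixed. Origin: where the plate's centre (mid-thickness) lies when fully home, 105 mm above the ledge. z axis: square out of the slope; x: down the slope; y: left along the slope. The plate rests on two rails at y +-60 mm, tops at z -6 mm. The bed, 136 x 140 mm, lies at z -14 to -20 mm and ends at x -64 mm, so nothing is behind the tab
- pin_big (a point): tip of the 16 mm round steel pin, at x -42, y +34, z +17 mm of the seat. The pin stands square to the bed, full width up to z +8 mm, conical above; axes as the seat
- pin_small (a point): tip of the 10 mm round steel pin, at x +42, y -34, z +17 mm of the seat; otherwise like the big pin
- plate: reversible plywood plate, loose, 140 (x) x 136 (y) x 12 mm, 0.25 kg, with a tab at its -x end. Origin: its centre, mid-thickness. z: out of the ribbed face. Square through holes, 19 mm at x -42, y +-34 mm and 13 mm at x +42, y +-34 mm: it fits either face out, but only tab up. At the start it sits on the pins, ribs hidden against the bed, tab up; when done its axes match seat
- plate_ribs (a point): top of the middle rib, 11 mm from the plate's origin along its z. Three black ribs, 92 mm long (along y), 8 mm wide, 5 mm high, at x -18, 0, 18 mm; the other face is plain
- plate_tab (a point): middle of the tab, 97 mm from the plate's origin along its -x; axes as the plate. The tab is 56 mm wide (y), 12 mm thick and ends at x -121 mm: the place to pinch the plate across its thickness
- mat: flat black rubber mat, fixed, 160 (x) x 240 (y) x 6 mm; origin at the centre of its underside, on the ledge
- mat_top (a point): centre of the mat's upper face, axes as the mat
- bottle1: square white plastic bottle with a round grey cap, lying toppled at the start; all alike, two or three are present. Body 50 x 50 x 105 mm, cap 32 mm across and 30 mm long, 135 mm in all, about 0.2 kg, centre of mass about 60 mm from the foot. Origin: centre of the foot (flat closed end); own z axis runs from foot to cap, x and y square to the body's sides
- bottle2: square white plastic bottle with a round grey cap, lying toppled at the start; all alike, two or three are present. Body 50 x 50 x 105 mm, cap 32 mm across and 30 mm long, 135 mm in all, about 0.2 kg, centre of mass about 60 mm from the foot. Origin: centre of the foot (flat closed end); own z axis runs from foot to cap, x and y square to the body's sides
- bottle3: square white plastic bottle with a round grey cap, lying toppled at the start; all alike, two or three are present. Body 50 x 50 x 105 mm, cap 32 mm across and 30 mm long, 135 mm in all, about 0.2 kg, centre of mass about 60 mm from the foot. Origin: centre of the foot (flat closed end); own z axis runs from foot to cap, x and y square to the body's sides
- clipper: plastic-handled nail clipper lying flat, 115 x 42 x 12 mm; origin under its middle; leave alone
- whistle: chrome whistle lying flat, 60 x 20 x 24 mm; origin under its round chamber; leave alone
- balm_tin: round aluminium tin, 68 mm across, 28 mm high; origin under its centre; leave alone
Things that resemble listed ones, but are neither listed nor needed, are in the scene too. What is shaped like the bottle3 but red is not meant. Leave any pink look-alike of the bottle2 alone.

How it is judged:
By the outcome, as a careful person would: the job done as asked, in the order asked, and still so for the second after the job is handed in, with the robot touching nothing.
Of bottle1, bottle2, bottle3 only 2 to 3 are there at a start; the rules pass over those that are not, and their reading is None.
At some moment in a run one of bottle1, bottle2, bottle3 may be knocked a few centimetres aside while the robot is not near it.
It also fails if it takes over 210 s, if anything falls off the work surface, if the arm or the gripper's body presses on something with over 40 N, if the wrist force passes 120 N, or if a joint passes its speed limit or range.

## Working session

There is one attempt and no reset: what is moved stays moved. The work goes in short steps, Python scripts to look and compute and a tool call to move; the robot and the scene stay as the last step left them, time stands still between calls to the robot, and variables do not carry over. Pictures are saved under pics/ and viewed, about 12 in all and at most 16, crops included, and the job is handed in when it is done.

Besides the shell and the picture viewer there is one more tool, called after "Request:" by a JSON object that holds its "fn" and its "kwargs", one argument or row to a line. move_arm: Moves the arm, as the interface text tells. Its arguments: {"type":"object","properties":{"targets":{"type":"array","items":{"type":"array","items":{"type":"array","items":{"type":"number"}}}},"force":{"type":"number"}},"required":["targets"]}

```bash
ls; mkdir -p pics; cat > h.py <<'E'
import numpy as np, cv2
from plant import r
from scipy.spatial.transform import Rotation as R
def snap(n,png=None):
    s=r.snapshot(n)
    if png: cv2.imwrite('pics/'+png,s['frame'][:,:,::-1])
    return s
def ray(s,rc):
    K,T=np.array(s['K']),np.array(s['T'])
    d=np.linalg.inv(K)@[rc[1],rc[0],1.]
    d=T[:3,:3]@[d[0],-d[1],-d[2]]
    return T[:3,3],d
def atz(s,rc,z):
    o,d=ray(s,rc); return o+d*(z-o[2])/d[2]
def proj(s,P):
    K,T=np.array(s['K']),np.array(s['T'])
    c=(np.atleast_2d(P)-T[:3,3])@T[:3,:3]; p=(K@(c*[1,-1,-1]).T).T
    return p[:,:2]/p[:,2:]
E
python3 - <<'E'
from h import *
for n in('scene','top'):
    s=snap(n,n+'0.png'); print(n,[k for k in s], np.round(s['K'],1).tolist(),np.round(s['T'],3).tolist())
    for q in('bottle1','plate','plate_tab','seat','stand','pin_big','pin_small','mat','mat_top','clipper','whistle','balm_tin'):
        print(q,[(np.round(d['centre'],1).tolist(),round(d['score'],2)) for d in r.find_in(s,q)])
st=r.get_state(); print(st['tool_pos'],st['eef_rot'],st['opening'],st['clock'],r.finger_overhang)
a=cv2.imread('pics/scene0.png');b=cv2.imread('pics/top0.png')
E
```

```text
pics
scene ['frame', 'K', 'T', 'shot'] [[415.6, 0.0, 317.6], [0.0, 415.6, 199.2], [0.0, 0.0, 1.0]] [[0.731, -0.408, 0.547, 1.149], [0.682, 0.457, -0.571, -0.534], [-0.017, 0.79, 0.612, 0.812], [0.0, 0.0, 0.0, 1.0]]
bottle1 [([279.6, 277.7], 0.85), ([286.5, 107.4], 0.79), ([226.3, 276.4], 0.66), ([246.5, 349.0], 0.65), ([164.7, 407.3], 0.59)]
plate [([169.0, 362.0], 0.62)]
plate_tab [([168.2, 358.9], 0.64)]
seat [([178.9, 345.9], 0.55)]
stand [([202.7, 357.7], 0.71), ([178.3, 343.8], 0.29)]
pin_big [([175.9, 344.1], 0.71)]
pin_small [([179.1, 344.2], 0.64)]
mat [([345.0, 176.2], 0.96)]
mat_top []
clipper [([269.3, 209.4], 0.58), ([280.0, 278.7], 0.18)]
whistle [([298.0, 360.1], 0.52), ([168.2, 361.6], 0.48)]
balm_tin [([271.0, 382.8], 0.77)]
top ['frame', 'K', 'T', 'shot'] [[393.6, 0.0, 320.3], [0.0, 393.6, 199.1], [0.0, 0.0, 1.0]] [[0.022, 0.987, -0.162, 0.341], [-1.0, 0.02, -0.012, 0.073], [-0.008, 0.162, 0.987, 1.473], [0.0, 0.0, 0.0, 1.0]]
bottle1 [([204.7, 200.0], 0.97), ([179.6, 316.1], 0.75), ([276.5, 449.9], 0.69), ([197.2, 372.9], 0.63)]
plate [([213.2, 256.3], 0.64)]
plate_tab [([208.7, 254.0], 0.7), ([237.2, 333.8], 0.16)]
seat []
stand [([177.8, 313.2], 0.73), ([220.0, 265.2], 0.63)]
pin_big [([217.7, 240.2], 0.46)]
pin_small [([197.4, 372.4], 0.68), ([220.5, 262.2], 0.65)]
mat [([212.0, 439.0], 0.94)]
mat_top [([219.6, 260.6], 0.71), ([210.4, 443.9], 0.64)]
clipper [([243.1, 391.9], 0.52)]
whistle [([235.0, 333.5], 0.44), ([148.3, 344.4], 0.4)]
balm_tin [([151.7, 319.8], 0.59)]
[0.2739953  0.56175883 0.24972921] [ 8.48051974e-01  5.29913057e-01  2.54303369e-05 -1.01179239e-05] 0.9997322674185408 1.3 0.011
```

View pics/scene0.png

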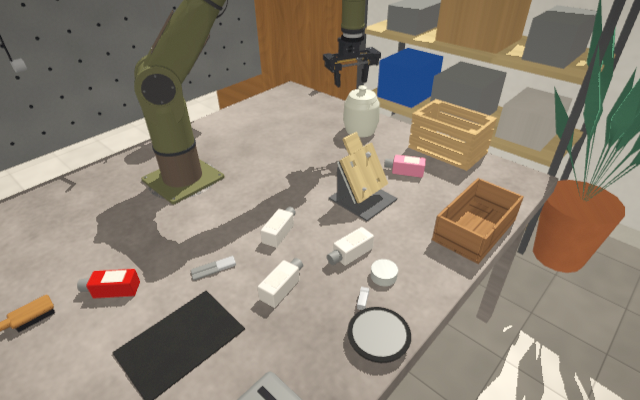

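View pics/top0.png

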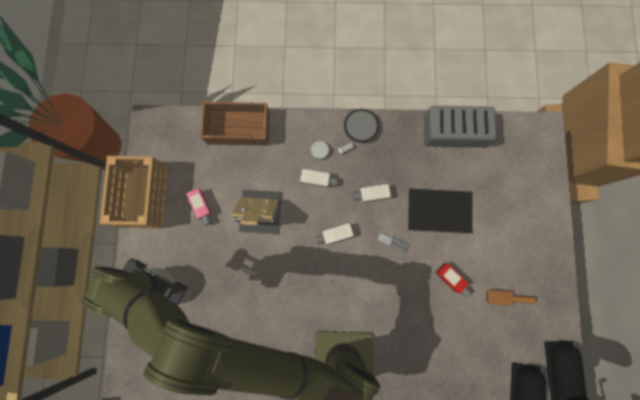

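```bash
python3 - <<'E'
from h import *
a=cv2.imread('pics/scene0.png')[120:225,310:420];b=cv2.imread('pics/top0.png')[180:240,220:300]
cv2.imwrite('pics/crop1.png',cv2.resize(a,None,fx=5.6,fy=5.6,interpolation=cv2.INTER_CUBIC))
cv2.imwrite('pics/crop2.png',cv2.resize(b,None,fx=9,fy=9,interpolation=cv2.INTER_CUBIC))
s=snap('top');print({k:np.round(atz(s,p,z),3).tolist() for k,p,z in[('b1',(179,319),.025),('b2',(193,374),.025),('b3',(234,338),.025),('mat',(211,440),.006),('matTL',(189,410),.006),('matBR',(233,472),.006),('foot',(207,261),.0)]})
E
```

```text
{'b1': [0.655, 0.097, 0.025], 'b2': [0.606, -0.11, 0.025], 'b3': [0.45, 0.022, 0.025], 'mat': [0.546, -0.359, 0.006], 'matTL': [0.627, -0.248, 0.006], 'matBR': [0.466, -0.475, 0.006], 'foot': [0.548, 0.314, 0.0]}
```

View pics/crop1.png

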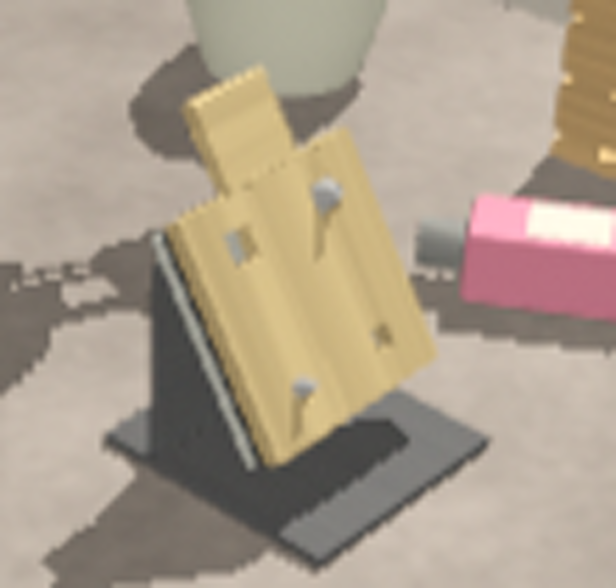

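View pics/crop2.png

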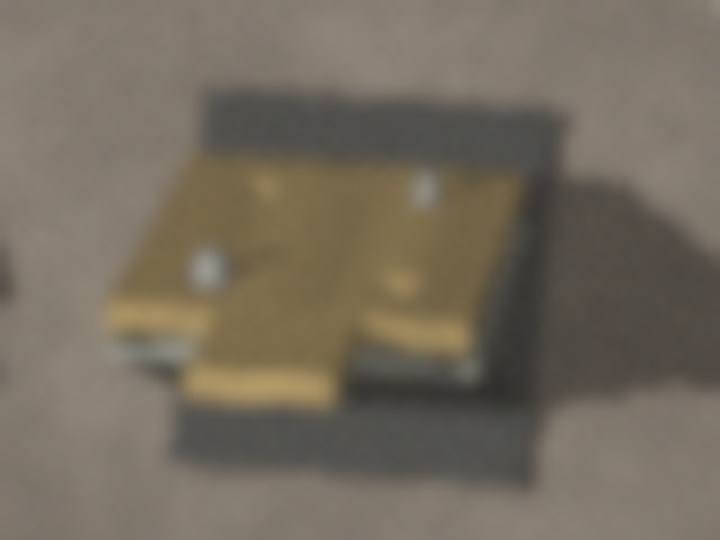

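```bash
cat > fit.py <<'E'
from h import *
from scipy.optimize import least_squares
def seat(p):
    x,y,w=p
    th=np.deg2rad(57); Rz=R.from_euler('z',w).as_matrix()
    M=np.array([[np.cos(th),0,np.sin(th)],[0,1,0],[-np.sin(th),0,np.cos(th)]])
    T=np.eye(4);T[:3,:3]=Rz@M;T[:3,3]=[x,y,.105];return T
def pts(T,P): return np.asarray(P)/1000@T[:3,:3].T+T[:3,3]
E
python3 - <<'E'
from fit import *
s,t=snap('scene'),snap('top')
A=[((-70,68,6),345,128),((70,-68,6),277,465),((70,68,6),437,352),((-42,34,17),330,188),((42,-34,17),303,383),((-70,-68,6),182,226)]
B=[((70,68,6),197,152),((70,-68,6),525,178),((-70,68,6),112,297),((-121,28,6),190,365),((-121,-28,6),338,373),((-42,34,17),207,258),((42,-34,17),425,185)]
F=[((80,75),208,92),((80,-75),562,110),((-80,-75),530,485),((-80,75),175,460)]
pa=np.array([[(u+.5)/5.6-.5+310,(v+.5)/5.6-.5+120] for _,u,v in A]);pb=np.array([[(u+.5)/9-.5+220,(v+.5)/9-.5+180] for _,u,v in B])
pf=np.array([[(u+.5)/9-.5+220,(v+.5)/9-.5+180] for _,u,v in F])
XA=[a[0] for a in A];XB=[b[0] for b in B]
def foot(p):
    c,n=np.cos(p[2]),np.sin(p[2]);f=np.array([q[0] for q in F])/1000
    return np.c_[p[0]+c*f[:,0]-n*f[:,1],p[1]+n*f[:,0]+c*f[:,1],np.full(4,.006)]
ra=lambda p:(proj(s,pts(seat(p),XA))-pa); rb=lambda p:(proj(t,pts(seat(p),XB))-pb); rf=lambda p:proj(t,foot(p))-pf
for nm,f in(('scene',lambda p:ra(p).ravel()),('top',lambda p:rb(p).ravel()),('foot',lambda p:rf(p).ravel()),('all',lambda p:np.r_[ra(p).ravel(),rb(p).ravel(),rf(p).ravel()])):
    o=least_squares(f,[.55,.31,0]);print(nm,np.round(o.x,4),round(np.sqrt(np.mean(o.fun**2)),2))
print(np.round(np.c_[ra(o.x)],1).tolist(),np.round(rb(o.x),1).tolist(),np.round(rf(o.x),1).tolist())
st=r.get_state();print(np.round(R.from_quat(st['eef_rot']).as_matrix(),3).tolist(),np.round(st['q'],3))
E
```

```text
scene [ 0.5296  0.3165 -0.0354] 0.83
top [ 0.5316  0.3152 -0.0494] 0.68
foot [ 0.531   0.3143 -0.0402] 0.34
all [ 0.531   0.3152 -0.0421] 0.71
[[-0.3, -0.3], [-0.2, 0.0], [-0.2, 0.9], [1.1, 1.0], [1.6, 0.9], [-1.5, -0.6]] [[-0.4, 0.4], [0.0, -0.2], [-0.4, 0.8], [-0.7, 0.9], [0.1, 1.1], [0.9, -0.7], [0.6, -1.2]] [[-0.2, -0.6], [-0.2, -0.2], [-0.0, 0.3], [-0.6, 0.5]]
[[0.438, 0.899, 0.0], [0.899, -0.438, 0.0], [0.0, -0.0, -1.0]] [-1.083  0.689 -0.195  1.565  0.157  0.903 -0.215]
```

```bash
cat >> fit.py <<'E'
P=[.531,.3152,-.0421]
def plan(pos,Rt,maxd=.048,maxr=.145):
    st=r.get_state();Rc=R.from_quat(st['eef_rot']);rv=(R.from_matrix(Rt)*Rc.inv()).as_rotvec()
    d=np.array(pos)-st['tool_pos'];n=max(np.linalg.norm(d)/maxd,np.linalg.norm(rv)/maxr)
    print('rotvec',np.round(rv,3),'d',np.round(d,4),'n',round(n,1),'q',np.round(st['q'],2),'t',round(st['clock'],1),'pos',np.round(st['tool_pos'],4),'op',round(st['opening'],3),'F',np.round(st['contact_force'],1))
    n=int(np.ceil(n));print('per row',np.round(rv/max(n,1),3),np.round(d/max(n,1),4))
def grasp(px,py=0,pz=0,sgn=1,p=P):
    S=seat(p);X,Y,Z=S[:3,:3].T
    return pts(S,[[px,py,pz]])[0],np.c_[sgn*Z,sgn*-1*-1*np.cross(X,Z),X]if sgn==1 else np.c_[-Z,np.cross(X,-Z),X]
E
python3 - <<'E'
from fit import *
for s in(1,-1):
    p,Rt=grasp(-169,sgn=s);print(np.round(p,3),np.linalg.det(Rt));plan(p,Rt)
E
```

```text
[0.439 0.319 0.247] 1.0000000000000002
rotvec [ 0.312 -0.523 -1.125] d [ 0.1651 -0.2427 -0.003 ] n 8.8 q [-1.08  0.69 -0.19  1.57  0.16  0.9  -0.22] t 1.4 pos [0.274  0.5618 0.2497] op 1.003 F [ 0.   0.4 -0.8]
per row [ 0.035 -0.058 -0.125] [ 0.0183 -0.027  -0.0003]
[0.439 0.319 0.247] 1.0000000000000002
rotvec [-0.584 -0.348  1.919] d [ 0.1651 -0.2427 -0.003 ] n 14.0 q [-1.08  0.69 -0.19  1.57  0.16  0.9  -0.22] t 1.4 pos [0.274  0.5618 0.2497] op 1.003 F [ 0.   0.4 -0.8]
per row [-0.039 -0.023  0.128] [ 0.011  -0.0162 -0.0002]
```

Request:
{"fn": "move_arm", "kwargs": {
  "targets": [
    [[0, 0, 0, 0, 0, 0.04, 1], [0.035, -0.058, -0.125, 0.018, -0.027, 0.02, 1], [0.035, -0.058, -0.125, 0.018, -0.027, 0.02, 1], [0.035, -0.058, -0.125, 0.018, -0.027, 0, 1], [0.035, -0.058, -0.125, 0.018, -0.027, 0, 1]]
  ]
}}

```text
clock: 1.95
tool_pos: [0.3466, 0.4549, 0.3322]
eef_rot: [0.946, 0.293, 0.138, -0.003]
contact_force: [-0.0, 0.5, 0.0]
opening: 1.004
```

Request:
{"fn": "move_arm", "kwargs": {
  "targets": [
    [[0.035, -0.058, -0.125, 0.018, -0.027, 0, 1], [0.035, -0.058, -0.125, 0.018, -0.027, 0, 1], [0.035, -0.058, -0.125, 0.018, -0.027, 0, 1], [0.035, -0.058, -0.125, 0.018, -0.027, 0, 1], [0.035, -0.058, -0.125, 0.018, -0.027, 0, 1]]
  ]
}}

```text
clock: 2.45
tool_pos: [0.4393, 0.3131, 0.336]
eef_rot: [0.954, -0.041, 0.295, -0.005]
contact_force: [1.5, -0.7, 0.0]
opening: 1.003
```

```bash
python3 - <<'E'
from fit import *
p,Rt=grasp(-169);plan(p,Rt)
E
```

```text
rotvec [-0.033  0.025  0.034] d [-0.0002  0.006  -0.0893] n 1.9 q [-1.48  0.46  0.74  2.15  0.57  0.28 -1.47] t 2.5 pos [0.4393 0.3131 0.336 ] op 1.003 F [ 1.5 -0.7  0. ]
per row [-0.016  0.012  0.017] [-0.0001  0.003  -0.0446]
```

Request:
{"fn": "move_arm", "kwargs": {
  "targets": [
    [[-0.016, 0.012, 0.017, 0, 0.003, -0.03, 1], [-0.016, 0.012, 0.017, 0, 0.003, -0.03, 0.7], [0, 0, 0, 0, 0, -0.029, 0.7], [0, 0, 0, 0, 0, 0, 0.7]]
  ]
}}

```text
clock: 2.85
tool_pos: [0.4418, 0.3173, 0.2598]
eef_rot: [0.957, -0.023, 0.288, 0.008]
contact_force: [0.2, 0.0, 0.1]
opening: 0.752
```

```bash
python3 - <<'E'
from fit import *
p,Rt=grasp(-169);plan(p,Rt)
p,Rt=grasp(-91);plan(p,Rt)
t=snap('top')
for q in('plate_tab','pin_big'): print([(np.round(d['centre'],1).tolist(),round(d['score'],2)) for d in r.find_in(t,q)])
s=snap('scene')
a=s['frame'][90:230,290:430,::-1];b=t['frame'][180:250,215:315,::-1]
a=cv2.resize(a,(560,560),interpolation=cv2.INTER_CUBIC);b=cv2.resize(b,(800,560),interpolation=cv2.INTER_CUBIC)
cv2.imwrite('pics/crop3.png',cv2.resize(np.hstack([a[:,:400],b[:,:]]),(800,373)))
E
```

```text
rotvec [0.002 0.008 0.006] d [-0.0028  0.0017 -0.0131] n 0.3 q [-1.44  0.64  0.74  2.22  0.8   0.07 -1.72] t 2.9 pos [0.4418 0.3173 0.2598] op 0.752 F [0.2 0.  0.1]
per row [0.002 0.008 0.006] [-0.0028  0.0017 -0.0131]
rotvec [0.002 0.008 0.006] d [ 0.0397 -0.     -0.0785] n 1.8 q [-1.44  0.64  0.74  2.22  0.8   0.07 -1.72] t 2.9 pos [0.4418 0.3173 0.2598] op 0.752 F [0.2 0.  0.1]
per row [0.001 0.004 0.003] [ 0.0198 -0.     -0.0392]
[([206.9, 260.9], 0.72), ([208.7, 439.9], 0.33)]
[([220.0, 264.4], 0.56)]
```

View pics/crop3.png

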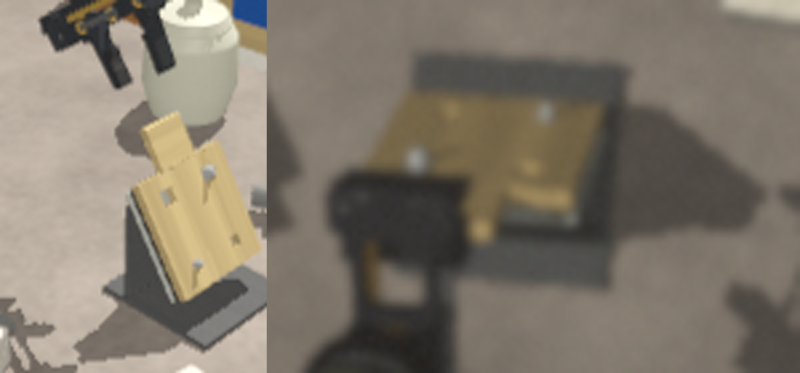

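Request:
{"fn": "move_arm", "kwargs": {
  "targets": [
    [[0.002, 0.008, 0.006, -0.002, 0.002, -0.012, 0.7], [0, 0, 0, 0.014, 0, -0.022, 0.7], [0, 0, 0, 0.014, 0, -0.022, 0.7], [0, 0, 0, 0, 0, 0, 0.7]]
  ]
}}

```text
clock: 3.45
tool_pos: [0.4485, 0.3143, 0.2356]
eef_rot: [0.96, -0.025, 0.279, 0.013]
contact_force: [0.2, 0.1, -0.1]
opening: 0.702
```

```bash
python3 - <<'E'
from fit import *
p,Rt=grasp(-91);plan(p,Rt)
E
```

```text
rotvec [ 0.012 -0.01   0.013] d [ 0.033   0.003  -0.0543] n 1.3 q [-1.34  0.65  0.61  2.22  1.36  0.1  -2.29] t 3.5 pos [0.4485 0.3143 0.2356] op 0.702 F [ 0.2  0.1 -0.1]
per row [ 0.006 -0.005  0.006] [ 0.0165  0.0015 -0.0272]
```

Request:
{"fn": "move_arm", "kwargs": {
  "targets": [
    [[0, 0, 0, -0.01, 0, 0.03, 0.7], [0.078, -0.003, -0.12, 0, 0, 0, 0.7], [0.078, -0.003, -0.12, 0, 0, 0, 0.7], [0.078, -0.003, -0.12, 0, 0, 0, 0.7], [0.078, -0.003, -0.12, 0, 0, 0, 0.7]]
  ]
}}

```text
clock: 3.95
tool_pos: [0.4363, 0.3169, 0.2677]
eef_rot: [0.915, -0.299, 0.262, -0.074]
contact_force: [-0.0, 0.1, 0.7]
opening: 0.7
```

Request:
{"fn": "move_arm", "kwargs": {
  "targets": [
    [[0.078, -0.003, -0.12, 0, 0, 0, 0.7], [0.078, -0.003, -0.12, 0, 0, 0, 0.7], [0.078, -0.003, -0.12, 0, 0, 0, 0.7], [0.078, -0.003, -0.12, 0, 0, 0, 0.7], [0.078, -0.003, -0.12, 0, 0, 0, 0.7]]
  ]
}}

```text
clock: 4.45
tool_pos: [0.437, 0.3188, 0.2743]
eef_rot: [0.743, -0.609, 0.213, -0.18]
contact_force: [0.5, -0.7, -0.8]
opening: 0.699
```

```bash
python3 - <<'E'
from fit import *
p,Rt=grasp(-91);plan(p,Rt)
p,Rt=grasp(-160,sgn=-1);plan(p,Rt)
E
```

```text
rotvec [-0.745  0.002  1.114] d [ 0.0445 -0.0016 -0.093 ] n 9.2 q [-1.44  0.59  0.74  2.22  0.4   0.08 -2.63] t 4.5 pos [0.437  0.3188 0.2743] op 0.699 F [ 0.5 -0.7 -0.8]
per row [-0.074  0.     0.111] [ 0.0044 -0.0002 -0.0093]
rotvec [ 0.955 -0.022 -1.528] d [ 0.0069  0.     -0.0351] n 12.4 q [-1.44  0.59  0.74  2.22  0.4   0.08 -2.63] t 4.5 pos [0.437  0.3188 0.2743] op 0.699 F [ 0.5 -0.7 -0.8]
per row [ 0.073 -0.002 -0.118] [ 0.0005  0.     -0.0027]
```

Request:
{"fn": "move_arm", "kwargs": {
  "targets": [
    [[-0.08, 0.003, 0.12, 0, 0, 0.02, 0.7], [-0.08, 0.003, 0.12, 0, 0, 0, 0.7], [-0.08, 0.003, 0.12, 0, 0, 0, 0.7], [-0.08, 0.003, 0.12, 0, 0, 0, 0.7], [-0.08, 0.003, 0.12, 0, 0, 0, 0.7]]
  ]
}}

```text
clock: 4.95
tool_pos: [0.4355, 0.3203, 0.2999]
eef_rot: [0.913, -0.303, 0.259, -0.082]
contact_force: [0.0, -0.1, 0.2]
opening: 0.7
```

Request:
{"fn": "move_arm", "kwargs": {
  "targets": [
    [[-0.08, 0.003, 0.12, 0, 0, 0, 0.7], [-0.08, 0.003, 0.12, 0, 0, 0, 0.7], [-0.08, 0.003, 0.12, 0, 0, 0, 0.7], [-0.08, 0.003, 0.12, 0, 0, 0, 0.7], [-0.08, 0.003, 0.12, 0, 0, 0, 0.7]]
  ]
}}

```text
clock: 5.45
tool_pos: [0.433, 0.3205, 0.3046]
eef_rot: [0.962, 0.048, 0.267, 0.029]
contact_force: [-0.2, -0.3, 0.0]
opening: 0.696
```

Request:
{"fn": "move_arm", "kwargs": {
  "targets": [
    [[-0.08, 0.003, 0.12, 0, 0, 0, 0.7], [-0.08, 0.003, 0.12, 0, 0, 0, 0.7], [-0.08, 0.003, 0.12, 0, 0, 0, 0.7], [-0.08, 0.003, 0.12, 0, 0, 0, 0.7], [-0.08, 0.003, 0.12, 0, 0, 0, 0.7]]
  ]
}}

```text
clock: 5.95
tool_pos: [0.4293, 0.3192, 0.3082]
eef_rot: [0.879, 0.392, 0.235, 0.138]
contact_force: [0.3, -0.5, 0.0]
opening: 0.702
```

Request:
{"fn": "move_arm", "kwargs": {
  "targets": [
    [[-0.08, 0.003, 0.12, 0, 0, 0, 0.7], [-0.08, 0.003, 0.12, 0, 0, 0, 0.7], [-0.08, 0.003, 0.12, 0, 0, 0, 0.7], [-0.08, 0.003, 0.12, 0, 0, 0, 0.7], [-0.08, 0.003, 0.12, 0, 0, 0, 0.7]]
  ]
}}

```text
clock: 6.45
tool_pos: [0.4246, 0.3166, 0.311]
eef_rot: [0.674, 0.682, 0.168, 0.23]
contact_force: [0.2, -0.2, 0.2]
opening: 0.707
```

```bash
python3 - <<'E'
from fit import *
p,Rt=grasp(-160,sgn=-1);plan(p,Rt)
E
```

```text
rotvec [-0.774  0.075  1.284] d [ 0.0194  0.0023 -0.0718] n 10.4 q [-1.02  0.42 -0.02  2.13  1.04  0.64 -0.34] t 6.5 pos [0.4246 0.3166 0.311 ] op 0.707 F [ 0.2 -0.2  0.2]
per row [-0.07   0.007  0.117] [ 0.0018  0.0002 -0.0065]
```

Request:
{"fn": "move_arm", "kwargs": {
  "targets": [
    [[-0.07, 0.007, 0.117, 0.001, 0, 0, 0.7], [-0.07, 0.007, 0.117, 0.001, 0, 0, 0.7], [-0.07, 0.007, 0.117, 0.001, 0, 0, 0.7], [-0.07, 0.007, 0.117, 0.001, 0, 0, 0.7], [-0.07, 0.007, 0.117, 0.001, 0, 0, 0.7]]
  ]
}}

```text
clock: 6.95
tool_pos: [0.4242, 0.3136, 0.3131]
eef_rot: [0.392, 0.876, 0.085, 0.269]
contact_force: [-0.3, -0.7, -0.2]
opening: 0.698
```

Request:
{"fn": "move_arm", "kwargs": {
  "targets": [
    [[-0.07, 0.007, 0.117, 0.001, 0, 0, 0.7], [-0.07, 0.007, 0.117, 0.001, 0, 0, 0.7], [-0.07, 0.007, 0.117, 0.001, 0, -0.02, 0.7], [-0.07, 0.007, 0.117, 0.001, 0, -0.02, 0.7], [-0.07, 0.007, 0.117, 0.001, 0, -0.02, 0.7]]
  ]
}}

```text
clock: 7.45
tool_pos: [0.4262, 0.3107, 0.257]
eef_rot: [0.062, 0.959, -0.006, 0.277]
contact_force: [0.0, -0.0, 0.8]
opening: 0.703
```

```bash
python3 - <<'E'
from fit import *
p,Rt=grasp(-160,sgn=-1);plan(p,Rt)
E
```

```text
rotvec [-0.024 -0.012  0.08 ] d [ 0.0177  0.0081 -0.0179] n 0.6 q [-0.89  0.51 -0.18  2.21  1.35  0.61  0.76] t 7.5 pos [0.4262 0.3107 0.257 ] op 0.703 F [ 0.  -0.   0.8]
per row [-0.024 -0.012  0.08 ] [ 0.0177  0.0081 -0.0179]
```

Request:
{"fn": "move_arm", "kwargs": {
  "targets": [
    [[-0.024, -0.012, 0.08, 0.018, 0.008, -0.018, 0.7], [0, 0, 0, 0, 0, 0, 0.7]]
  ]
}}

```text
clock: 7.65
tool_pos: [0.4431, 0.3164, 0.2379]
eef_rot: [0.017, 0.959, -0.01, 0.282]
contact_force: [0.0, -1.6, -0.4]
opening: 0.701
```

```bash
python3 - <<'E'
from fit import *
p,Rt=grasp(-160,sgn=-1);plan(p,Rt)
p,Rt=grasp(-91,sgn=-1);plan(p,Rt)
E
```

```text
rotvec [ 0.01  -0.005 -0.003] d [0.0009 0.0025 0.0013] n 0.1 q [-0.87  0.56 -0.17  2.21  1.48  0.58  0.74] t 7.7 pos [0.4431 0.3164 0.2379] op 0.701 F [ 0.  -1.6 -0.4]
per row [ 0.01  -0.005 -0.003] [0.0009 0.0025 0.0013]
rotvec [ 0.01  -0.005 -0.003] d [ 0.0384  0.0009 -0.0566] n 1.4 q [-0.87  0.56 -0.17  2.21  1.48  0.58  0.74] t 7.7 pos [0.4431 0.3164 0.2379] op 0.701 F [ 0.  -1.6 -0.4]
per row [ 0.005 -0.002 -0.001] [ 0.0192  0.0005 -0.0283]
```

Aligned; descend along the slope to the tab.

Request:
{"fn": "move_arm", "kwargs": {
  "targets": [
    [[0.01, -0.005, -0.003, 0.001, 0.002, 0.001, 0.7], [0, 0, 0, 0.012, -0.0005, -0.019, 0.7], [0, 0, 0, 0.012, -0.0005, -0.019, 0.7], [0, 0, 0, 0.012, -0.0005, -0.019, 0.7], [0, 0, 0, 0, 0, 0, 0.7]]
  ]
}}

```text
clock: 8.15
tool_pos: [0.4798, 0.317, 0.1876]
eef_rot: [0.027, 0.958, -0.004, 0.286]
contact_force: [-0.4, -0.0, -0.2]
opening: 0.701
```

```bash
python3 - <<'E'
from fit import *
p,Rt=grasp(-91,sgn=-1);plan(p,Rt)
s,t=snap('scene'),snap('top')
a=s['frame'][90:230,290:430,::-1];b=t['frame'][180:250,215:315,::-1]
a=cv2.resize(a,(560,560),interpolation=cv2.INTER_CUBIC);b=cv2.resize(b,(800,560),interpolation=cv2.INTER_CUBIC)
cv2.imwrite('pics/crop4.png',np.hstack([a[:,0:400],b[:,100:500]]))
E
```

```text
rotvec [-0.007  0.004  0.011] d [ 0.0017  0.0003 -0.0062] n 0.1 q [-0.81  0.68 -0.17  2.19  1.72  0.58  0.53] t 8.2 pos [0.4798 0.317  0.1876] op 0.701 F [-0.4 -0.  -0.2]
per row [-0.007  0.004  0.011] [ 0.0017  0.0003 -0.0062]
```

View pics/crop4.png

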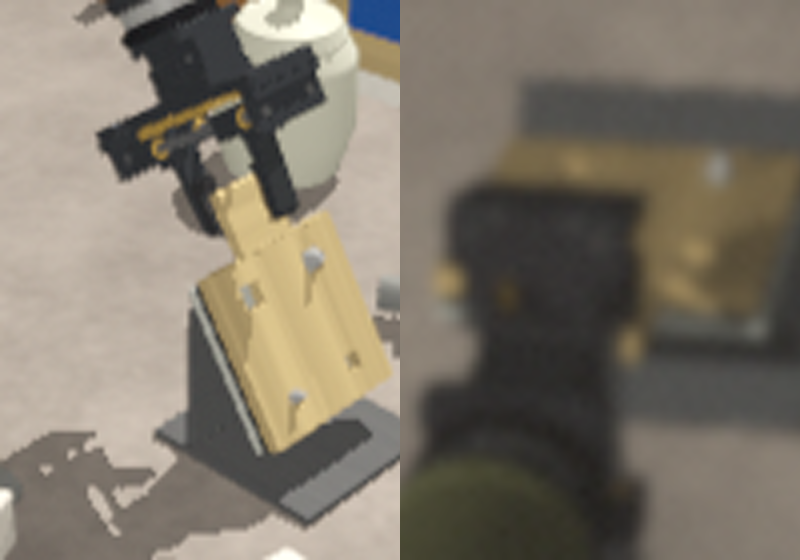

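Request:
{"fn": "move_arm", "kwargs": {
  "targets": [
    [[-0.007, 0.004, 0.011, 0.0017, 0.0003, -0.003, 0.7], [0, 0, 0, 0, 0, 0, 0.35], [0, 0, 0, 0, 0, 0, 0.25], [0, 0, 0, 0, 0, 0, 0.15]]
  ],
  "force": 10
}}

```text
clock: 8.65
tool_pos: [0.4794, 0.3201, 0.1899]
eef_rot: [0.019, 0.958, -0.003, 0.285]
contact_force: [0.0, -0.0, -0.1]
opening: 0.448
```

Request:
{"fn": "move_arm", "kwargs": {
  "targets": [
    [[0, 0, 0, 0, 0, 0, 0], [0, 0, 0, 0, 0, 0, 0], [0, 0, 0, 0, 0, 0, 0]]
  ],
  "force": 10
}}

```text
clock: 8.95
tool_pos: [0.479, 0.3204, 0.1903]
eef_rot: [0.019, 0.958, -0.003, 0.285]
contact_force: [-0.8, -0.3, -0.3]
opening: 0.179
```

```bash
python3 - <<'E'
from fit import *
p,Rt=grasp(-91,sgn=-1);plan(p,Rt)
st=r.get_state();print(st['contact_force'],st['moment'])
S=seat(P);print('tcp in seat mm',np.round((st['tool_pos']-S[:3,3])@S[:3,:3]*1000,1))
E
```

```text
rotvec [-0.006  0.003 -0.005] d [ 0.0024 -0.0031 -0.0089] n 0.2 q [-0.81  0.68 -0.16  2.19  1.72  0.57  0.54] t 8.9 pos [0.479  0.3204 0.1903] op 0.179 F [-0.8 -0.3 -0.3]
per row [-0.006  0.003 -0.005] [ 0.0024 -0.0031 -0.0089]
[-0.76010381 -0.25737912 -0.26681957] [ 0.11991184  1.01714828 -0.02488855]
tcp in seat mm [-99.9   3.    2.7]
```

Request:
{"fn": "move_arm", "kwargs": {
  "targets": [
    [[0, 0, 0, 0, 0, 0, 0.35], [-0.006, 0.003, -0.005, 0.003, -0.003, -0.009, 0.35], [0, 0, 0, 0, 0, 0, 0.35]]
  ]
}}

```text
clock: 9.25
tool_pos: [0.4823, 0.317, 0.1806]
eef_rot: [0.02, 0.959, -0.006, 0.284]
contact_force: [-0.4, -0.8, 0.5]
opening: 0.351
```

```bash
cat >> fit.py <<'E'
def inseat(p=P):
    st=r.get_state();S=seat(p);print('tcp in seat mm',np.round((st['tool_pos']-S[:3,3])@S[:3,:3]*1000,1),'M',np.round(st['moment'],2))
E
python3 - <<'E'
from fit import *
p,Rt=grasp(-91,sgn=-1);plan(p,Rt);inseat()
E
```

```text
rotvec [ 0.001 -0.     0.001] d [-0.0008  0.0002  0.0008] n 0.0 q [-0.8   0.7  -0.17  2.19  1.74  0.58  0.52] t 9.2 pos [0.4823 0.317  0.1806] op 0.351 F [-0.4 -0.8  0.5]
per row [ 0.001 -0.     0.001] [-0.0008  0.0002  0.0008]
tcp in seat mm [-89.9  -0.2   0.3] M [ 0.14  0.6  -0.03]
```

Now well aligned; close.

Request:
{"fn": "move_arm", "kwargs": {
  "targets": [
    [[0, 0, 0, 0, 0, 0, 0], [0, 0, 0, 0, 0, 0, 0], [0, 0, 0, 0, 0, 0, 0], [0, 0, 0, 0, 0, 0, 0], [0, 0, 0, 0, 0, 0, 0]]
  ],
  "force": 10
}}

```text
clock: 9.75
tool_pos: [0.4825, 0.3167, 0.1799]
eef_rot: [0.021, 0.959, -0.007, 0.284]
contact_force: [0.2, 0.7, -0.9]
opening: 0.132
```

```bash
python3 - <<'E'
from fit import *
p,Rt=grasp(-91,sgn=-1);plan(p,Rt);inseat()
E
```

```text
rotvec [ 0.002 -0.001  0.002] d [-0.001   0.0006  0.0014] n 0.0 q [-0.8   0.7  -0.17  2.19  1.74  0.58  0.52] t 9.8 pos [0.4825 0.3167 0.1799] op 0.132 F [ 0.2  0.7 -0.9]
per row [ 0.002 -0.001  0.002] [-0.001   0.0006  0.0014]
tcp in seat mm [-89.2  -0.6   0.1] M [ 0.17  0.57 -0.01]
```

Request:
{"fn": "move_arm", "kwargs": {
  "targets": [
    [[0, 0, 0, 0, 0, 0, 0], [0, 0, 0, 0, 0, 0, 0], [0, 0, 0, 0.008, 0, 0.0055, 0], [0, 0, 0, 0.008, 0, 0.0055, 0], [0, 0, 0, 0, 0, 0, 0]]
  ],
  "force": 55
}}

```text
clock: 10.25
tool_pos: [0.4968, 0.3165, 0.1895]
eef_rot: [0.02, 0.959, -0.007, 0.281]
contact_force: [-0.1, 0.8, -2.7]
opening: 0.134
```

```bash
python3 - <<'E'
from fit import *
p,Rt=grasp(-91,sgn=-1);plan(p,Rt);inseat()
E
```

```text
rotvec [ 0.003 -0.006 -0.   ] d [-0.0154  0.0008 -0.0082] n 0.4 q [-0.79  0.68 -0.14  2.15  1.68  0.54  0.62] t 10.2 pos [0.4968 0.3165 0.1895] op 0.134 F [-0.1  0.8 -2.7]
per row [ 0.003 -0.006 -0.   ] [-0.0154  0.0008 -0.0082]
tcp in seat mm [-89.5  -0.1  17.4] M [0.1  0.99 0.03]
```

Request:
{"fn": "move_arm", "kwargs": {
  "targets": [
    [[0, 0, 0, 0.016, 0, 0.011, 0], [0, 0, 0, 0.016, 0, 0.02, 0], [0, 0, 0, 0, 0, 0.04, 0], [0, 0, 0, 0, 0, 0.04, 0], [0, 0, 0, 0, 0, 0.04, 0]]
  ]
}}

```text
clock: 10.75
tool_pos: [0.5215, 0.3132, 0.3324]
eef_rot: [0.016, 0.962, -0.014, 0.271]
contact_force: [1.4, -0.3, -2.7]
opening: 0.13
```

```bash
python3 - <<'E'
from fit import *
p,Rt=grasp(-91,sgn=-1);plan(p,Rt);inseat()
p,Rt=grasp(-91,sgn=1);plan(p,Rt)
E
```

```text
rotvec [ 0.017 -0.028 -0.004] d [-0.04    0.0041 -0.151 ] n 3.3 q [-0.71  0.46 -0.19  1.94  0.97  0.64  1.48] t 10.8 pos [0.5215 0.3132 0.3324] op 0.13 F [ 1.4 -0.3 -2.7]
per row [ 0.004 -0.007 -0.001] [-0.01    0.001  -0.0378]
tcp in seat mm [-195.8   -2.4  115.9] M [ 0.14  0.8  -0.09]
rotvec [-1.666  0.09   2.646] d [-0.04    0.0041 -0.151 ] n 21.6 q [-0.71  0.46 -0.19  1.94  0.97  0.64  1.48] t 10.8 pos [0.5215 0.3132 0.3324] op 0.13 F [ 1.4 -0.3 -2.7]
per row [-0.076  0.004  0.12 ] [-0.0018  0.0002 -0.0069]
```

Request:
{"fn": "move_arm", "kwargs": {
  "targets": [
    [[0.078, -0.004, -0.12, 0, 0, 0, 0], [0.078, -0.004, -0.12, 0, 0, 0, 0], [0.078, -0.004, -0.12, 0, 0, 0, 0], [0.078, -0.004, -0.12, 0, 0, 0, 0], [0.078, -0.004, -0.12, 0, 0, 0, 0]]
  ]
}}

```text
clock: 11.25
tool_pos: [0.5184, 0.3123, 0.3353]
eef_rot: [0.361, 0.892, 0.095, 0.256]
contact_force: [0.2, -0.7, -3.8]
opening: 0.128
```

Request:
{"fn": "move_arm", "kwargs": {
  "targets": [
    [[0.078, -0.004, -0.12, 0, 0, 0, 0], [0.078, -0.004, -0.12, 0, 0, 0, 0], [0.078, -0.004, -0.12, 0, 0, 0, 0], [0.078, -0.004, -0.12, 0, 0, 0, 0], [0.078, -0.004, -0.12, 0, 0, 0, 0]]
  ]
}}

```text
clock: 11.75
tool_pos: [0.5118, 0.3087, 0.3289]
eef_rot: [0.659, 0.701, 0.183, 0.202]
contact_force: [-0.4, -0.2, -2.8]
opening: 0.134
```

Request:
{"fn": "move_arm", "kwargs": {
  "targets": [
    [[0.078, -0.004, -0.12, 0, 0, 0, 0], [0.078, -0.004, -0.12, 0, 0, 0, 0], [0.078, -0.004, -0.12, 0, 0, 0, 0], [0.078, -0.004, -0.12, 0, 0, 0, 0], [0.078, -0.004, -0.12, 0, 0, 0, 0]]
  ]
}}

```text
clock: 12.25
tool_pos: [0.5047, 0.3053, 0.3226]
eef_rot: [0.867, 0.415, 0.247, 0.12]
contact_force: [-0.5, 0.5, -3.9]
opening: 0.137
```

```bash
python3 - <<'E'
from fit import *
p,Rt=grasp(-195.8,-2.4,115,sgn=1);plan(p,Rt)
E
```

```text
rotvec [ 0.483 -0.03  -0.794] d [0.016  0.0079 0.0093] n 6.4 q [-1.1   0.46  0.39  2.04  0.69  0.34 -0.5 ] t 12.2 pos [0.5047 0.3053 0.3226] op 0.137 F [-0.5  0.5 -3.9]
per row [ 0.069 -0.004 -0.113] [0.0023 0.0011 0.0013]
```

Request:
{"fn": "move_arm", "kwargs": {
  "targets": [
    [[0.07, -0.004, -0.115, 0.003, 0.002, 0.002, 0], [0.07, -0.004, -0.115, 0.003, 0.002, 0.002, 0], [0.07, -0.004, -0.115, 0.003, 0.002, 0.002, 0], [0.07, -0.004, -0.115, 0.003, 0.002, 0.002, 0], [0.07, -0.004, -0.115, 0.003, 0.002, 0.002, 0]]
  ]
}}

```text
clock: 12.75
tool_pos: [0.5115, 0.312, 0.3256]
eef_rot: [0.958, 0.092, 0.271, 0.038]
contact_force: [-0.6, 0.3, -3.6]
opening: 0.129
```

Request:
{"fn": "move_arm", "kwargs": {
  "targets": [
    [[0.07, -0.004, -0.115, 0.003, 0.002, 0.002, 0], [0.06, -0.003, -0.1, 0.003, 0.002, 0.002, 0], [0, 0, 0, 0, 0, 0, 0]]
  ]
}}

```text
clock: 13.05
tool_pos: [0.5131, 0.3151, 0.3258]
eef_rot: [0.962, -0.034, 0.27, 0.006]
contact_force: [-0.9, -0.5, -3.2]
opening: 0.13
```

```bash
python3 - <<'E'
from fit import *
p,Rt=grasp(-90,0,50,sgn=1);plan(p,Rt);inseat()
s,t=snap('scene'),snap('top')
a=s['frame'][70:210,290:430,::-1];b=t['frame'][160:250,215:315,::-1]
a=cv2.resize(a,(560,560),interpolation=cv2.INTER_CUBIC);b=cv2.resize(b,(622,560),interpolation=cv2.INTER_CUBIC)
cv2.imwrite('pics/crop5.png',np.hstack([a[:,0:400],b[:,100:500]]))
E
```

```text
rotvec [-0.008 -0.03   0.027] d [ 0.0108  0.0004 -0.1181] n 2.5 q [-1.22  0.52  0.6   1.98  0.31  0.34 -1.09] t 13.1 pos [0.5131 0.3151 0.3258] op 0.13 F [-0.9 -0.5 -3.2]
per row [-0.003 -0.01   0.009] [ 0.0036  0.0001 -0.0394]
tcp in seat mm [-194.9   -0.8  105.2] M [-0.05  0.92  0.02]
```

View pics/crop5.png

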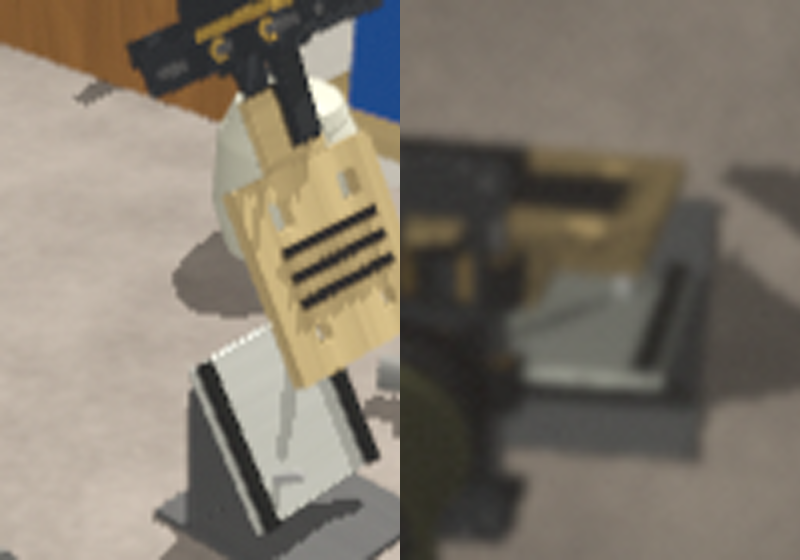

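Request:
{"fn": "move_arm", "kwargs": {
  "targets": [
    [[-0.003, -0.01, 0.009, 0.003, 0, -0.03, 0], [-0.003, -0.01, 0.009, 0.003, 0, -0.03, 0], [-0.003, -0.01, 0.009, 0.003, 0, -0.03, 0], [0, 0, 0, 0.002, 0, -0.025, 0], [0, 0, 0, 0, 0, 0, 0]]
  ]
}}

```text
clock: 13.65
tool_pos: [0.5205, 0.3142, 0.2276]
eef_rot: [0.96, -0.013, 0.28, 0.013]
contact_force: [0.1, 0.4, -2.4]
opening: 0.128
```

```bash
python3 - <<'E'
from fit import *
p,Rt=grasp(-89.2,0.6,30,sgn=1);plan(p,Rt);inseat()
E
```

```text
rotvec [ 0.017 -0.009 -0.01 ] d [-0.0129  0.0026 -0.0315] n 0.7 q [-1.21  0.71  0.62  2.1   0.65  0.04 -1.47] t 13.7 pos [0.5205 0.3142 0.2276] op 0.128 F [ 0.1  0.4 -2.4]
per row [ 0.017 -0.009 -0.01 ] [-0.0129  0.0026 -0.0315]
tcp in seat mm [-108.5   -1.4   58. ] M [0.08 0.97 0.04]
```

Request:
{"fn": "move_arm", "kwargs": {
  "targets": [
    [[0.017, -0.009, -0.01, -0.002, 0.002, -0.01, 0], [0, 0, 0, -0.003, 0.001, -0.01, 0], [0, 0, 0, 0, 0, 0, 0]]
  ]
}}

```text
clock: 13.95
tool_pos: [0.5184, 0.3172, 0.221]
eef_rot: [0.96, -0.015, 0.28, 0.011]
contact_force: [-0.4, 0.5, -2.6]
opening: 0.127
```

```bash
python3 - <<'E'
from fit import *
p,Rt=grasp(-89.2,0.6,30,sgn=1);plan(p,Rt);inseat()
E
```

```text
rotvec [ 0.013 -0.009 -0.007] d [-0.0108 -0.0004 -0.0248] n 0.6 q [-1.21  0.72  0.6   2.1   1.08  0.04 -1.91] t 13.9 pos [0.5184 0.3172 0.221 ] op 0.127 F [-0.4  0.5 -2.6]
per row [ 0.013 -0.009 -0.007] [-0.0108 -0.0004 -0.0248]
tcp in seat mm [-104.2    1.4   52.5] M [0.02 1.03 0.06]
```

Request:
{"fn": "move_arm", "kwargs": {
  "targets": [
    [[0.013, -0.009, -0.007, -0.003, 0, -0.008, 0], [0, 0, 0, -0.003, 0, -0.008, 0], [0, 0, 0, -0.003, 0, -0.008, 0], [0, 0, 0, 0, 0, 0, 0]]
  ]
}}

```text
clock: 14.35
tool_pos: [0.5094, 0.315, 0.2035]
eef_rot: [0.961, -0.017, 0.276, 0.013]
contact_force: [0.1, 0.4, -2.8]
opening: 0.131
```

```bash
python3 - <<'E'
from fit import *
p,Rt=grasp(-89.2,0.6,30,sgn=1);plan(p,Rt);inseat()
E
```

```text
rotvec [ 0.015 -0.016 -0.002] d [-0.0018  0.0018 -0.0074] n 0.2 q [-1.14  0.72  0.46  2.13  1.66  0.13 -2.5 ] t 14.3 pos [0.5094 0.315  0.2035] op 0.131 F [ 0.1  0.4 -2.8]
per row [ 0.015 -0.016 -0.002] [-0.0018  0.0018 -0.0074]
tcp in seat mm [-94.3  -1.1  35.6] M [0.07 1.04 0.02]
```

Request:
{"fn": "move_arm", "kwargs": {
  "targets": [
    [[0.015, -0.016, -0.002, -0.001, 0.002, -0.005, 0], [0, 0, 0, 0, 0, 0, 0]]
  ]
}}

```text
clock: 14.55
tool_pos: [0.5079, 0.3167, 0.199]
eef_rot: [0.959, -0.02, 0.283, 0.007]
contact_force: [-0.2, 0.1, -2.5]
opening: 0.135
```

```bash
python3 - <<'E'
from fit import *
p,Rt=grasp(-89.2,0.6,30,sgn=1);plan(p,Rt);inseat()
s,t=snap('scene'),snap('top')
a=s['frame'][110:220,310:420,::-1];b=t['frame'][180:240,220:300,::-1]
a=cv2.resize(a,(560,560),interpolation=cv2.INTER_CUBIC)
cv2.imwrite('pics/crop6.png',a)
E
```

```text
rotvec [ 0.001 -0.002  0.   ] d [-0.0002  0.0001 -0.0028] n 0.1 q [-1.06  0.7   0.33  2.14  1.77  0.23 -2.63] t 14.6 pos [0.5079 0.3167 0.199 ] op 0.135 F [-0.2  0.1 -2.5]
per row [ 0.001 -0.002  0.   ] [-0.0002  0.0001 -0.0028]
tcp in seat mm [-91.5   0.5  31.8] M [ 0.03  1.02 -0.01]
```

View pics/crop6.png

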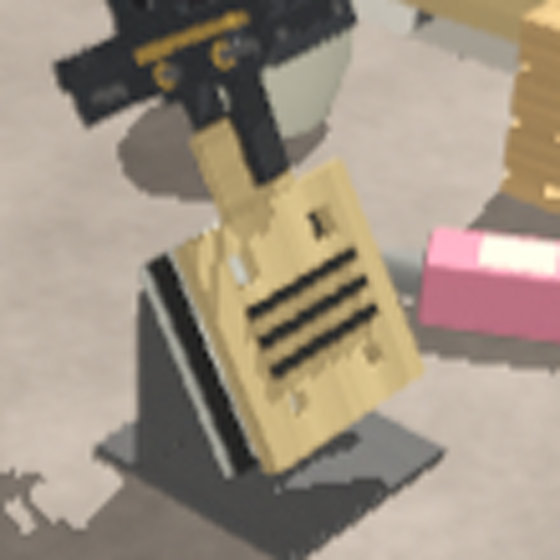

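```bash
python3 - <<'E'
from fit import *
s=snap('scene')
o=np.array([-2.3,-.1,31.8])
Q=proj(s,pts(seat(P),np.array([(70,-68,6),(70,68,6),(-70,68,6),(-70,-68,6),(-121,28,6),(-121,-28,6),(0,0,11)])+o))
print(np.round((Q-[310,110]+.5)*560/110-.5))
Q=proj(s,pts(seat(P),np.array([(-42,34,17),(42,-34,17)])));print(np.round((Q-[310,110]+.5)*560/110-.5))
E
```

```text
[[286. 467.]
 [433. 367.]
 [347. 152.]
 [192. 241.]
 [271.  95.]
 [205. 130.]
 [323. 305.]]
[[305. 227.]
 [284. 404.]]
```

```bash
cat > edge.py <<'E'
from fit import *
from scipy.optimize import minimize
from scipy.ndimage import map_coordinates,gaussian_filter
E_=[((70,68),(-70,68)),((70,-68),(70,68)),((-70,68),(-70,32)),((-72,28),(-80,28))]
SE={'scene':[0,1,2],'top':[0,1]}
def edgefit(s,off,name,img=None,sig=1.0,show=None):
    im=(s['frame'] if img is None else img).astype(float)
    g=gaussian_filter(im[:,:,0]-0.0*im[:,:,2],sig)
    def prof(p,d):
        v=0
        for i in SE[name]:
            a,b=map(np.array,E_[i]);w=np.linspace(.06,.94,60)[:,None];q=a+(b-a)*w
            n=np.array([0,1.]) if a[1]==b[1] else np.array([np.sign(a[0]),0])
            c,sn=np.cos(p[2]),np.sin(p[2])
            def val(q):
                q=q@np.array([[c,sn],[-sn,c]])+p[:2]+off[:2]
                Q=proj(s,pts(seat(P),np.c_[q,np.full(len(q),6.+off[2])]));return map_coordinates(g,[Q[:,1],Q[:,0]],order=1)
            v+=np.mean(val(q-d*n)-val(q+d*n))
        return v
    best=None
    for dx in range(-6,7,3):
        for dy in range(-6,7,3):
            o=minimize(lambda p:-prof([p[0],p[1],p[2]/50],3),[dx,dy,0],method='Nelder-Mead')
            if best is None or o.fun<best.fun: best=o
    return np.round([best.x[0],best.x[1],best.x[2]/50],3),round(-best.fun,1)
E
python3 - <<'E'
from edge import *
for n in('scene','top'):
    s=snap(n)
    print(n,'home',edgefit(s,(0,0,0),n,cv2.imread(f'pics/{n}0.png')[:,:,::-1]),'now',edgefit(s,(-2.3,-.1,31.8),n))
E
```

```text
scene home (array([-0.897,  2.829,  0.058]), np.float64(107.7)) now (array([ -2.488, -10.919,   0.139]), np.float64(95.9))
top home (array([ 4.542, 61.399,  0.412]), np.float64(22.0)) now (array([ 91.337, -30.581,   0.13 ]), np.float64(5.7))
```

```bash
sed -i 's/im\[:,:,0\]-0.0\*im\[:,:,2\]/im[:,:,0]-im[:,:,2]/' edge.py
python3 - <<'E'
from edge import *
for n in('scene','top'):
    s=snap(n)
    print(n,'home',edgefit(s,(0,0,0),n,cv2.imread(f'pics/{n}0.png')[:,:,::-1]),'now',edgefit(s,(-2.3,-.1,31.8),n))
E
```

```text
scene home (array([0.165, 2.572, 0.026]), np.float64(90.1)) now (array([ 1.342, -4.405,  0.019]), np.float64(90.1))
top home (array([1.246, 0.832, 0.016]), np.float64(16.5)) now (array([ 6.091, -6.642, -0.032]), np.float64(5.8))
```

```bash
cat > ribs.py <<'E'
from edge import *
def ribfit(s,off,sig=.7):
    im=s['frame'].astype(float);g=gaussian_filter(im[:,:,0],sig)
    ins=[];out=[]
    for x in(-18,0,18):
        X,Y=np.meshgrid(np.linspace(-3,3,5),np.linspace(-44,44,60));ins.append(np.c_[X.ravel()+x,Y.ravel()])
    for x in(-27,-9,9,27):
        X,Y=np.meshgrid(np.linspace(-2,2,3),np.linspace(-44,44,60));out.append(np.c_[X.ravel()+x,Y.ravel()])
    for y in(-50,-53,50,53):
        X=np.array([-18,0,18]);out+= [np.repeat(np.c_[X,np.full(3,y)],12,0)]
    ins=np.vstack(ins);out=np.vstack(out)
    def val(q,p,z):
        c,sn=np.cos(p[2]),np.sin(p[2]);q=q@np.array([[c,sn],[-sn,c]])+p[:2]+off[:2]
        Q=proj(s,pts(seat(P),np.c_[q,np.full(len(q),z+off[2])]));return map_coordinates(g,[Q[:,1],Q[:,0]],order=1).mean()
    best=min((minimize(lambda p:val(ins,[p[0],p[1],p[2]/50],11)-val(out,[p[0],p[1],p[2]/50],6),[dx,dy,0],method='Nelder-Mead') for dx in(-4,0,4) for dy in(-8,-4,0,4)),key=lambda o:o.fun)
    return np.round([best.x[0],best.x[1],best.x[2]/50],3),round(best.fun,1)
E
python3 - <<'E'
from ribs import *
s=snap('scene');print(ribfit(s,(-2.3,-.1,31.8)))
t=snap('top')
SE['top']=[0];
E_[0]=((70,-68),(-60,-68))
import edge
def oneedge(s,name,off,img=None):
    im=(s['frame'] if img is None else img).astype(float);g=gaussian_filter(im[:,:,0]-im[:,:,2],.6)
    res=[]
    for y,x0,x1 in((-68,60,-60),(68,60,-60)):
      D=np.arange(-12,12.1,.5);X=np.linspace(x0,x1,50);m=[]
      for d in D:
        Q=proj(s,pts(seat(P),np.c_[X,np.full(50,y+d),np.full(50,6)]+np.array(off)));m.append(map_coordinates(g,[Q[:,1],Q[:,0]],order=1).mean())
      m=np.array(m);res.append(m.round().astype(int)[::2])
    D=np.arange(-12,12.1,.5);m=[];Y=np.linspace(-60,60,50)
    for d in D:
        Q=proj(s,pts(seat(P),np.c_[np.full(50,70+d),Y,np.full(50,6)]+np.array(off)));m.append(map_coordinates(g,[Q[:,1],Q[:,0]],order=1).mean())
    res.append(np.array(m).round().astype(int)[::2])
    for n,k in zip(('y-68','y+68','x+70'),res):print(name,n,k.tolist())
oneedge(t,'home',(0,0,0),cv2.imread('pics/top0.png')[:,:,::-1]);oneedge(t,'now',(-2.3,-.1,31.8))
oneedge(s,'Shome',(0,0,0),cv2.imread('pics/scene0.png')[:,:,::-1]);oneedge(s,'Snow',(-2.3,-.1,31.8))
E
```

```text
(array([ 1.204e+00, -4.959e+00, -4.000e-03]), np.float64(-85.3))
home y-68 [6, 6, 6, 7, 8, 9, 11, 13, 15, 18, 22, 25, 28, 32, 34, 37, 39, 41, 42, 43, 43, 43, 43, 44, 44]
home y+68 [46, 46, 46, 46, 46, 45, 44, 44, 42, 41, 39, 37, 35, 33, 31, 30, 28, 26, 25, 24, 23, 23, 22, 22, 22]
home x+70 [40, 39, 38, 38, 37, 36, 35, 34, 33, 32, 30, 29, 28, 26, 25, 24, 22, 21, 20, 18, 17, 16, 15, 14, 13]
now y-68 [16, 19, 22, 26, 29, 32, 35, 37, 39, 41, 42, 43, 44, 44, 44, 44, 44, 44, 43, 43, 42, 42, 41, 40, 40]
now y+68 [12, 12, 12, 12, 11, 11, 11, 10, 10, 9, 9, 9, 9, 9, 9, 10, 10, 11, 11, 12, 12, 13, 14, 15, 15]
now x+70 [43, 43, 43, 43, 43, 42, 42, 41, 41, 40, 39, 39, 38, 37, 36, 35, 35, 34, 33, 32, 31, 30, 30, 29, 28]
Shome y-68 [12, 14, 18, 24, 31, 38, 45, 51, 56, 59, 61, 63, 65, 67, 69, 71, 72, 73, 74, 74, 74, 74, 74, 74, 74]
Shome y+68 [75, 75, 75, 75, 75, 75, 75, 74, 73, 72, 70, 68, 64, 59, 54, 48, 42, 38, 33, 30, 28, 26, 25, 24, 23]
Shome x+70 [75, 75, 75, 75, 75, 75, 75, 74, 72, 70, 65, 59, 51, 42, 32, 23, 17, 12, 9, 8, 7, 7, 7, 7, 7]
Snow y-68 [50, 55, 58, 61, 63, 65, 67, 68, 70, 72, 73, 74, 74, 75, 75, 75, 75, 75, 75, 75, 75, 74, 74, 73, 73]
Snow y+68 [75, 75, 74, 72, 69, 64, 59, 53, 47, 41, 35, 30, 27, 24, 23, 22, 21, 21, 22, 22, 23, 23, 24, 25, 25]
Snow x+70 [76, 76, 76, 76, 76, 76, 76, 75, 75, 73, 71, 67, 61, 53, 44, 35, 27, 20, 16, 14, 12, 12, 11, 11, 11]
```

Request:
{"fn": "move_arm", "kwargs": {
  "targets": [
    [[0, 0, 0, 0, 0.0073, 0, 0], [0, 0, 0, 0, 0, 0, 0]]
  ]
}}

```text
clock: 15.2
tool_pos: [0.5094, 0.3235, 0.1997]
eef_rot: [0.958, -0.021, 0.285, 0.008]
contact_force: [0.2, -0.7, -3.0]
opening: 0.131
```

```bash
cat >> fit.py <<'E'
def seatpos(p=P):
    st=r.get_state();S=seat(p);return (st['tool_pos']-S[:3,3])@S[:3,:3]*1000
E
python3 - <<'E'
from ribs import *
p,Rt=grasp(-90,7.8,20,sgn=1);plan(p,Rt);q=seatpos();print(q)
s=snap('scene');o=q-[-89.2,0.6,0]
print(ribfit(s,o)[0]+np.r_[o[:2],0],edgefit(s,o,'scene')[0]+np.r_[o[:2],0])
E
```

```text
rotvec [0.003 0.002 0.002] d [-0.0103  0.0008 -0.0083] n 0.3 q [-1.1   0.71  0.37  2.13  1.73  0.21 -2.6 ] t 15.2 pos [0.5094 0.3235 0.1997] op 0.131 F [ 0.2 -0.7 -3. ]
per row [0.003 0.002 0.002] [-0.0103  0.0008 -0.0083]
[-91.36756359   7.42377401  33.19653625]
[-1.68956359  0.95377401 -0.004     ] [-2.07456359  0.57177401  0.014     ]
```

```bash
python3 - <<'E'
from fit import *
p,Rt=grasp(-89.6,9.0,18,sgn=1);plan(p,Rt,maxd=.0055)
E
```

```text
rotvec [0.004 0.003 0.003] d [-0.0119  0.0033 -0.0099] n 2.9 q [-1.1   0.71  0.37  2.13  1.73  0.21 -2.6 ] t 15.2 pos [0.5096 0.3223 0.1998] op 0.131 F [-0.1 -0.9 -2.3]
per row [0.001 0.001 0.001] [-0.004   0.0011 -0.0033]
```

Request:
{"fn": "move_arm", "kwargs": {
  "targets": [
    [[0, 0, 0, 0, 0.0015, 0, 0], [0, 0, 0, -0.004, 0.0003, -0.0035, 0], [0, 0, 0, -0.004, 0.0003, -0.0035, 0], [0, 0, 0, -0.003, 0, -0.002, 0], [0, 0, 0, 0, 0, 0, 0]]
  ]
}}

```text
clock: 15.75
tool_pos: [0.4987, 0.3227, 0.1909]
eef_rot: [0.958, -0.022, 0.286, 0.009]
contact_force: [-0.2, -0.2, -3.0]
opening: 0.133
```

```bash
python3 - <<'E'
from ribs import *
p,Rt=grasp(-89.6,9.0,12,sgn=1);plan(p,Rt,maxd=.0055);q=seatpos();print(q)
s=snap('scene');o=q-[-89.2,0.6,0]
print(ribfit(s,o)[0]+np.r_[o[:2],0],edgefit(s,o,'scene')[0]+np.r_[o[:2],0])
E
```

```text
rotvec [0.006 0.004 0.005] d [-0.006   0.0032 -0.0042] n 1.5 q [-1.03  0.7   0.22  2.15  1.75  0.32 -2.63] t 15.8 pos [0.4987 0.3227 0.1909] op 0.133 F [-0.2 -0.2 -3. ]
per row [0.003 0.002 0.003] [-0.003   0.0016 -0.0021]
[-89.74693919   6.10077021  19.44266632]
[-0.12993919 -1.17222979 -0.007     ] [-0.11893919 -0.46122979  0.018     ]
```

Request:
{"fn": "move_arm", "kwargs": {
  "targets": [
    [[0.006, 0.004, 0.005, 0, 0.0032, 0, 0], [0, 0, 0, 0, 0, 0, 0]]
  ]
}}

```text
clock: 16.0
tool_pos: [0.4996, 0.3258, 0.1914]
eef_rot: [0.959, -0.021, 0.284, 0.006]
contact_force: [0.7, -0.0, -2.3]
opening: 0.132
```

```bash
python3 - <<'E'
from ribs import *
p,Rt=grasp(-89.6,9.0,12,sgn=1);plan(p,Rt,maxd=.0055);q=seatpos();print(q)
s=snap('scene');o=q-[-89.2,0.6,0]
print(ribfit(s,o)[0]+np.r_[o[:2],0],edgefit(s,o,'scene')[0]+np.r_[o[:2],0],r.get_state()['moment'])
E
```

```text
rotvec [-0.001  0.001  0.001] d [-0.0069  0.     -0.0047] n 1.5 q [-1.03  0.7   0.22  2.14  1.75  0.31 -2.62] t 16.0 pos [0.4996 0.3258 0.1914] op 0.132 F [ 0.7 -0.  -2.3]
per row [-0.  0.  0.] [-0.0035  0.     -0.0024]
[-89.7875085    9.26107694  20.39297762]
[-0.0985085   2.23607694 -0.004     ] [-0.3835085   2.74507694  0.02      ] [ 0.01679711  0.98910532 -0.03885105]
```

Request:
{"fn": "move_arm", "kwargs": {
  "targets": [
    [[0, 0, 0, -0.0035, 0.0004, -0.0023, 0], [0, 0, 0, -0.0035, 0.0004, -0.0023, 0], [0, 0, 0, 0, 0, 0, 0]]
  ]
}}

```text
clock: 16.35
tool_pos: [0.4932, 0.3262, 0.1872]
eef_rot: [0.958, -0.021, 0.285, 0.006]
contact_force: [0.2, -1.0, -1.9]
opening: 0.131
```

```bash
python3 - <<'E'
from ribs import *
p,Rt=grasp(-89.6,9.0,4,sgn=1);plan(p,Rt,maxd=.0055);q=seatpos();print(q)
s=snap('scene');o=q-[-89.2,0.6,0]
print(ribfit(s,o)[0]+np.r_[o[:2],0],edgefit(s,o,'scene')[0]+np.r_[o[:2],0],r.get_state()['moment'])
E
```

```text
rotvec [0.    0.002 0.002] d [-0.0072 -0.0001 -0.0048] n 1.6 q [-0.98  0.7   0.13  2.16  1.75  0.38 -2.63] t 16.4 pos [0.4932 0.3262 0.1872] op 0.131 F [ 0.2 -1.  -1.9]
per row [0.    0.001 0.001] [-0.0036 -0.     -0.0024]
[-89.74423834   9.38227208  12.64528977]
[-0.03023834  3.35727208 -0.005     ] [-0.36423834  3.23527208  0.022     ] [ 0.04609611  0.9578254  -0.01465303]
```

Request:
{"fn": "move_arm", "kwargs": {
  "targets": [
    [[0, 0, 0, -0.0035, 0.0001, -0.0023, 0], [0, 0, 0, -0.0035, 0.0001, -0.0023, 0], [0, 0, 0, 0, 0, 0, 0]]
  ]
}}

```text
clock: 16.7
tool_pos: [0.4876, 0.3261, 0.1833]
eef_rot: [0.958, -0.022, 0.287, 0.007]
contact_force: [0.3, -0.1, -2.7]
opening: 0.135
```

```bash
python3 - <<'E'
from ribs import *
p,Rt=grasp(-89.6,9.0,0,sgn=1);plan(p,Rt,maxd=.0055);q=seatpos();print(q)
print(r.get_state()['moment'])
E
```

```text
rotvec [0.001 0.005 0.004] d [-0.005   0.0002 -0.0032] n 1.1 q [-0.93  0.7   0.03  2.17  1.74  0.46 -2.64] t 16.7 pos [0.4876 0.3261 0.1833] op 0.135 F [ 0.3 -0.1 -2.7]
per row [0.    0.003 0.002] [-0.0025  0.0001 -0.0016]
[-89.55537694   9.04599129   5.93712539]
[-0.01834861  0.99029389 -0.03791183]
```

Request:
{"fn": "move_arm", "kwargs": {
  "targets": [
    [[0.001, 0.005, 0.004, -0.003, 0.0001, -0.002, 0], [0, 0, 0, -0.003, 0.0001, -0.002, 0], [0, 0, 0, 0, 0, 0, 0]]
  ]
}}

```text
clock: 17.0
tool_pos: [0.4829, 0.326, 0.18]
eef_rot: [0.958, -0.021, 0.285, 0.006]
contact_force: [-0.9, -0.4, -2.5]
opening: 0.128
```

```bash
python3 - <<'E'
from ribs import *
p,Rt=grasp(-89.6,9.0,0,sgn=1);plan(p,Rt,maxd=.0055);q=seatpos();print(q)
print(r.get_state()['moment'])
E
```

```text
rotvec [-0.     0.003  0.001] d [-0.0003  0.0003  0.0002] n 0.1 q [-0.89  0.7  -0.05  2.18  1.75  0.5  -2.64] t 17.0 pos [0.4829 0.326  0.18  ] op 0.128 F [-0.9 -0.4 -2.5]
per row [-0.     0.003  0.001] [-0.0003  0.0003  0.0002]
[-89.27414706   8.76334739   0.18113659]
[0.00547194 1.02115222 0.00826506]
```

Request:
{"fn": "move_arm", "kwargs": {
  "targets": [
    [[0, 0, 0, -0.0025, 0, -0.0016, 0], [0, 0, 0, -0.0008, 0, -0.0005, 0]]
  ]
}}

```text
clock: 17.2
tool_pos: [0.4827, 0.3261, 0.1799]
eef_rot: [0.957, -0.022, 0.289, 0.006]
contact_force: [1.4, 1.1, -1.6]
opening: 0.13
```

```bash
python3 - <<'E'
from ribs import *
p,Rt=grasp(-89.6,9.0,0,sgn=1);plan(p,Rt,maxd=.0055);q=seatpos();print(q)
print(r.get_state()['moment'])
E
```

```text
rotvec [-0.001  0.01   0.003] d [-0.0001  0.0002  0.0003] n 0.1 q [-0.86  0.7  -0.1   2.18  1.75  0.55 -2.64] t 17.2 pos [0.4827 0.3261 0.1799] op 0.13 F [ 1.4  1.1 -1.6]
per row [-0.001  0.01   0.003] [-0.0001  0.0002  0.0003]
[-8.93254035e+01  8.84702649e+00 -8.38429213e-02]
[-0.05789473  0.94222035 -0.02205499]
```

Request:
{"fn": "move_arm", "kwargs": {
  "targets": [
    [[0, 0, 0, 0, 0, 0, 0.25], [0, 0, 0, 0, 0, 0, 0.4], [0, 0, 0, 0, 0, 0, 0.5], [0, 0, 0, 0, 0, 0, 0.6], [0, 0, 0, 0, 0, 0, 0.6]]
  ]
}}

```text
clock: 17.7
tool_pos: [0.4832, 0.3262, 0.1806]
eef_rot: [0.957, -0.022, 0.289, 0.006]
contact_force: [-0.5, -0.2, 0.2]
opening: 0.561
```

Request:
{"fn": "move_arm", "kwargs": {
  "targets": [
    [[0, 0, 0, -0.011, 0, 0.017, 0.6], [0, 0, 0, -0.011, 0, 0.017, 0.6], [0, 0, 0, -0.011, 0, 0.017, 0.6], [0, 0, 0, -0.011, 0, 0.017, 0.6], [0, 0, 0, -0.011, 0, 0.017, 0.6]]
  ]
}}

```text
clock: 18.2
tool_pos: [0.4265, 0.3244, 0.2658]
eef_rot: [0.957, -0.022, 0.288, 0.008]
contact_force: [0.0, 0.3, -0.0]
opening: 0.597
```

```bash
python3 - <<'E'
from ribs import *
p,Rt=grasp(-180,9.0,0,sgn=1);plan(p,Rt,maxd=.0055);q=seatpos();print(q)
s=snap('scene');t=snap('top')
print(ribfit(s,(0,0,0)),edgefit(s,(0,0,0),'scene'))
a=s['frame'][100:220,305:425,::-1];a=cv2.resize(a,(560,560),interpolation=cv2.INTER_CUBIC)
cv2.imwrite('pics/crop7.png',a)
E
```

```text
rotvec [0.003 0.008 0.005] d [ 0.0069  0.0039 -0.0099] n 2.3 q [-0.98  0.5  -0.08  2.2   1.35  0.56 -2.31] t 18.2 pos [0.4265 0.3244 0.2658] op 0.597 F [ 0.   0.3 -0. ]
per row [0.001 0.003 0.002] [ 0.0023  0.0013 -0.0033]
[-191.9508417     4.82643907   -0.25986839]
(array([ 5.150e-01,  2.938e+00, -1.000e-03]), np.float64(-82.0)) (array([0.138, 3.021, 0.024]), np.float64(90.1))
```

View pics/crop7.png

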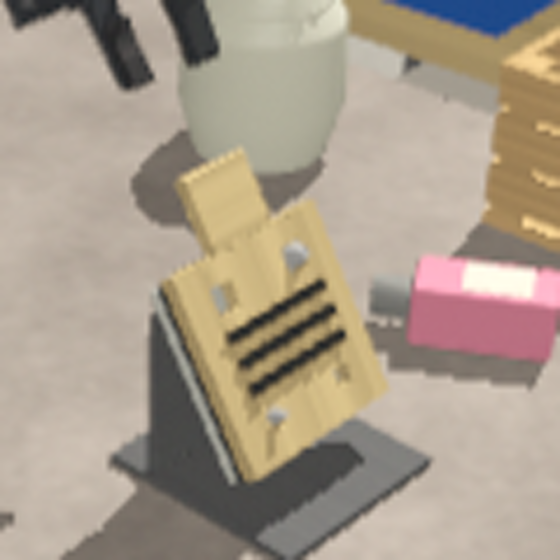

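```bash
cat > bot.py <<'E'
from fit import *
def bottles(show=None):
    t=snap('top');f=t['frame'].astype(int);m=((f.min(2)>150)&(f.max(2)-f.min(2)<40)).astype(np.uint8)
    m[:130]=0;m[280:]=0;m[:,:250]=0;m[:,500:]=0
    n,l,st,c=cv2.connectedComponentsWithStats(m)
    for i in range(1,n):
        if st[i,4]<150: continue
        ys,xs=np.nonzero(l==i);W=np.array([atz(t,(a,b),.05)[:2] for a,b in zip(ys,xs)],np.float32)
        (cx,cy),(w,h),ang=cv2.minAreaRect(W);u=np.deg2rad(ang)+(0 if w>h else np.pi/2)
        print('px',np.round(c[i]),'area',st[i,4],'xy',np.round(W.mean(0),4),np.round([cx,cy],4),'size',np.round([w,h],3),'axis deg',round(np.rad2deg(u),1))
    return t
E
python3 - <<'E'
from bot import *
t=bottles();cv2.imwrite('pics/top1.png',cv2.resize(t['frame'][130:290,290:490,::-1],(800,640))[:600])
s=snap('scene')
for n,q in(('t',t),('s',s)): print(n,[(np.round(d['centre'],1).tolist(),round(d['score'],2)) for d in r.find_in(q,'bottle1')])
E
```

```text
px [319. 149.] area 186 xy [0.7634 0.0989] [0.7644 0.1008] size [0.054 0.056] axis deg 91.1
px [314. 177.] area 331 xy [0.6571 0.1137] [0.6568 0.1136] size [0.1   0.047] axis deg 80.9
px [375. 192.] area 335 xy [ 0.6051 -0.1102] [ 0.6051 -0.1105] size [0.045 0.101] axis deg 99.4
px [338. 233.] area 329 xy [0.4526 0.0234] [0.451  0.0259] size [0.046 0.1  ] axis deg 109.6
t [([207.5, 200.0], 0.87), ([196.2, 371.8], 0.86), ([234.8, 333.6], 0.8), ([278.3, 453.9], 0.77), ([152.2, 317.9], 0.44)]
s [([226.5, 278.6], 0.84), ([246.2, 350.0], 0.68), ([285.2, 110.1], 0.68), ([281.1, 275.6], 0.63), ([166.6, 406.2], 0.56)]
```

View pics/top1.png

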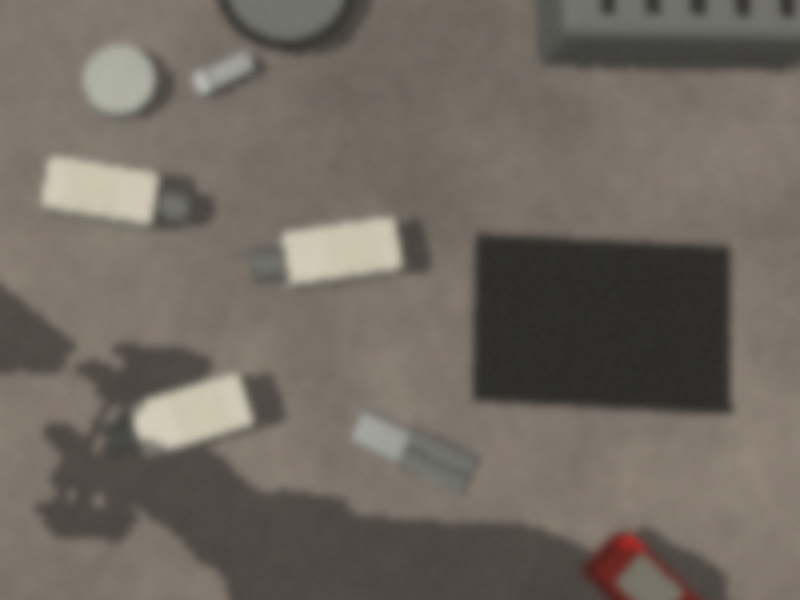

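```bash
cat > kin.py <<'E'
import numpy as np
from scipy.optimize import least_squares
from scipy.spatial.transform import Rotation as R
D=[([-1.083,.689,-.195,1.565,.157,.902,-.215],[.848,.5299,0,0],[.274,.5618,.2497]),
([-1.48,.46,.74,2.15,.57,.28,-1.47],[.954,-.041,.295,-.005],[.4393,.3131,.336]),
([-.8,.7,-.17,2.19,1.74,.58,.52],[.021,.959,-.007,.284],[.4825,.3167,.1799]),
([-1.06,.7,.33,2.14,1.77,.23,-2.63],[.959,-.02,.283,.007],[.5079,.3167,.199]),
([-.71,.46,-.19,1.94,.97,.64,1.48],[.016,.962,-.014,.271],[.5215,.3132,.3324]),
([-1.02,.42,-.02,2.13,1.04,.64,-.34],[.674,.682,.168,.23],[.4246,.3166,.311]),
([-.89,.51,-.18,2.21,1.35,.61,.76],[.062,.959,-.006,.277],[.4262,.3107,.257])]
def fk(q,k):
    o=k[:7];s=(-1,1,-1,1,-1,1,-1);M=R.identity();p=np.array([0,0,k[7]]);a=np.asarray(q)*s+o
    off={1:[k[8],0,k[9]],3:[k[10],0,k[11]],5:[k[12],0,k[13]]}
    for i in range(7):
        M=M*R.from_euler('z' if i%2==0 else 'y',a[i])
        if i in off: p=p+M.apply(off[i])
    return p,M
def fit():
    def f(k):
        e=[]
        for q,h,p in D:
            P,M=fk(q,k);e+=list((P-p)*5)+list((R.from_quat(h)*M.inv()).as_rotvec())
        return np.array(e+list(.002*np.asarray(k[:7])))
    best=min((least_squares(f,[c1,0,0,0,0,0,c7,.3,0,.35,0,.35,0,.2]) for c1 in(0,np.pi) for c7 in(0,np.pi/2,-np.pi/2,np.pi)),key=lambda o:o.cost)
    return best
if __name__=='__main__':
    b=fit();print(b.cost,np.round(b.x,3));print(np.round(b.fun[:-7].reshape(-1,6),3));np.save('k.npy',b.x)
E
python3 kin.py
```

```text
0.0029646110300268315 [-6.400e-02  3.000e-03 -4.000e-03 -1.800e-02 -7.000e-03 -2.100e-02
  3.082e+00  3.700e-01  7.000e-03  5.470e-01 -2.000e-03  3.310e-01
  2.000e-03  3.390e-01]
[[-0.007  0.    -0.003 -0.033  0.019  0.005]
 [ 0.006  0.007 -0.016  0.009  0.024  0.   ]
 [ 0.005  0.005  0.013  0.012 -0.007  0.009]
 [-0.003 -0.012 -0.02   0.01  -0.006  0.012]
 [ 0.003  0.005 -0.001  0.013  0.005 -0.004]
 [-0.013 -0.019  0.007  0.007 -0.001  0.013]
 [ 0.     0.022  0.02   0.009  0.001  0.002]]
```

```bash
cat > ik.py <<'E'
from kin import *
k=np.load('k.npy');k=k.copy()
lo=np.array([-3.01,-.46,-1.47,.13,-1,.04,-2.66]);hi=np.array([3.01,2.08,1.51,2.56,4.14,2.09,2.66])
def ik(p,Rt,q0=None,n=30,seed=0):
    rng=np.random.default_rng(seed);out=[]
    Rt=R.from_matrix(Rt);starts=([q0] if q0 is not None else [])+[rng.uniform(lo,hi) for _ in range(n)]
    for s in starts:
        qr=q0 if q0 is not None else (lo+hi)/2
        def f(q):
            P,M=fk(q,k);return np.r_[(P-p)*10,(Rt*M.inv()).as_rotvec()*3,.002*(q-qr)/(hi-lo)]
        o=least_squares(f,np.clip(s,lo+.03,hi-.03),bounds=(lo+.02,hi-.02))
        if np.abs(o.fun[:6]).max()<.02: out.append((np.linalg.norm(o.x-qr),o.x))
    out.sort(key=lambda z:z[0]);return out
def lying(c,adeg,s,h,beta,sg):
    """TCP pose for bottle body centre c (52.5 mm from foot), grasp point s mm from foot at height h"""
    a=np.array([np.cos(np.deg2rad(adeg)),np.sin(np.deg2rad(adeg)),0]);Z=np.array([0,0,1.]);b=np.deg2rad(beta)
    z=-np.sin(b)*a-np.cos(b)*Z;x=sg*np.cross(Z,a)
    g=np.r_[c,h]+a*(s-52.5)/1000;return g+.008*z,np.c_[x,np.cross(z,x),z]
def upright(c,hdeg,s,zb,beta,sg):
    h=np.array([np.cos(np.deg2rad(hdeg)),np.sin(np.deg2rad(hdeg)),0]);Z=np.array([0,0,1.]);b=np.deg2rad(beta)
    z=-np.sin(b)*Z+np.cos(b)*h;x=sg*np.cross(Z,h)   # same jaw sign: x=Z x heading
    dz=0
    g=np.r_[c,zb+s/1000];return g+.008*z,np.c_[x,np.cross(z,x),z]
E
python3 - <<'E'
from ik import *
from plant import r
q0=np.array(r.get_state()['q'])
print('q0',np.round(q0,2),np.round(fk(q0,k)[0]-r.get_state()['tool_pos'],3))
for sg in(1,-1):
    for d,q in ik(*lying([.605,-.1105],99.4,68,.033,25,sg),n=12)[:4]: print('lie',sg,round(d,2),np.round(q,2))
    for hd in(-45,-70,-90,-110):
        for d,q in ik(*upright([.546,-.43],hd,68,.008,25,sg),n=12)[:2]: print('up',sg,hd,round(d,2),np.round(q,2))
E
```

```text
q0 [-0.98  0.5  -0.08  2.2   1.35  0.56 -2.31] [-0.002  0.003  0.002]
lie 1 2.15 [ 0.1   1.08 -0.44  1.8   1.33  0.87  2.01]
lie 1 2.15 [ 0.1   1.08 -0.44  1.8   1.33  0.87  2.01]
lie 1 2.15 [ 0.1   1.08 -0.44  1.8   1.33  0.87  2.01]
lie 1 3.6 [-0.49  1.14  0.68  1.79 -0.55  0.37 -2.64]
up 1 -45 2.44 [ 0.66  1.3  -0.24  2.28  2.93  1.6  -1.48]
up 1 -45 2.47 [ 0.6   1.29 -0.14  2.28  2.94  1.58 -1.57]
up 1 -70 2.11 [ 0.27  1.24 -0.02  2.09  2.29  1.27 -1.76]
up 1 -70 2.11 [ 0.27  1.24 -0.02  2.09  2.29  1.27 -1.76]
up 1 -90 1.64 [ 0.15  1.24  0.03  1.8   1.73  1.1  -1.51]
up 1 -90 1.64 [ 0.15  1.24  0.03  1.8   1.73  1.1  -1.51]
up 1 -110 1.32 [ 0.09  1.29  0.13  1.44  1.17  1.15 -1.14]
up 1 -110 1.32 [ 0.09  1.29  0.13  1.44  1.17  1.15 -1.14]
lie -1 1.33 [ 0.04  1.06 -0.33  1.8   1.27  0.78 -1.1 ]
lie -1 1.33 [ 0.04  1.06 -0.33  1.8   1.27  0.78 -1.1 ]
lie -1 1.33 [ 0.04  1.06 -0.33  1.8   1.27  0.78 -1.1 ]
lie -1 1.33 [ 0.04  1.06 -0.33  1.8   1.27  0.78 -1.1 ]
up -1 -45 2.17 [0.3  1.32 0.34 2.28 2.99 1.49 1.08]
up -1 -45 2.17 [0.3  1.32 0.34 2.28 2.99 1.49 1.08]
up -1 -70 1.68 [0.11 1.25 0.23 2.09 2.32 1.09 1.2 ]
up -1 -70 1.68 [0.11 1.25 0.23 2.09 2.32 1.09 1.2 ]
up -1 -90 1.75 [0.12 1.24 0.08 1.8  1.72 1.05 1.63]
up -1 -90 1.75 [0.12 1.24 0.08 1.8  1.72 1.05 1.63]
up -1 -110 2.07 [0.14 1.29 0.03 1.44 1.24 1.22 1.97]
up -1 -110 2.07 [0.14 1.29 0.03 1.44 1.24 1.22 1.97]
```

```bash
cat > go.py <<'E'
from ik import *
from fit import plan
import sys
B=dict(A=([.657,.1137],-99.1),B=([.6051,-.1105],99.4),C=([.451,.0259],109.6))
E
python3 - <<'E'
from go import *
p,Rt=lying(*B['B'],68,.033,25,-1)
print(np.round(p,4));plan(p+[0,0,.12],Rt)
E
```

```text
[ 0.6031 -0.0985  0.0257]
rotvec [-0.453  0.548  0.074] d [ 0.1756 -0.4227 -0.1188] n 9.9 q [-0.98  0.5  -0.08  2.2   1.35  0.56 -2.31] t 18.5 pos [0.4275 0.3241 0.2645] op 0.6 F [-0.  -0.8  0.3]
per row [-0.045  0.055  0.007] [ 0.0176 -0.0423 -0.0119]
```

Request:
{"fn": "move_arm", "kwargs": {
  "targets": [
    [[0, 0, 0, 0, -0.02, 0.02, 0.8], [-0.045, 0.055, 0.007, 0, -0.045, 0.01, 0.8], [-0.045, 0.055, 0.007, 0.01, -0.045, 0, 0.9], [-0.045, 0.055, 0.007, 0.02, -0.045, 0, 0.9], [-0.045, 0.055, 0.007, 0.02, -0.045, 0, 0.9]]
  ]
}}

```text
clock: 19.0
tool_pos: [0.4711, 0.1398, 0.2898]
eef_rot: [0.979, 0.022, 0.185, 0.089]
contact_force: [-0.1, 0.4, 0.4]
opening: 0.9
```

Request:
{"fn": "move_arm", "kwargs": {
  "targets": [
    [[-0.045, 0.055, 0.007, 0.02, -0.045, -0.02, 0.9], [-0.045, 0.055, 0.007, 0.02, -0.045, -0.02, 0.9], [-0.045, 0.055, 0.007, 0.02, -0.045, -0.02, 0.9], [-0.045, 0.055, 0.007, 0.02, -0.045, -0.02, 0.9], [-0.045, 0.055, 0.007, 0.02, -0.035, -0.02, 0.9]]
  ]
}}

```text
clock: 19.5
tool_pos: [0.5669, -0.0697, 0.1932]
eef_rot: [0.978, 0.07, 0.041, 0.194]
contact_force: [0.7, 0.3, 1.0]
opening: 0.902
```

```bash
python3 - <<'E'
from go import *
from bot import *
p,Rt=lying(*B['B'],68,.033,25,-1)
plan(p+[0,0,.1],Rt);bottles()
E
```

```text
rotvec [-0.048  0.045  0.009] d [ 0.0362 -0.0288 -0.0675] n 1.7 q [-0.09  0.69 -0.14  1.92  0.83  0.68 -0.75] t 19.5 pos [ 0.5669 -0.0697  0.1932] op 0.902 F [0.7 0.3 1. ]
per row [-0.024  0.023  0.004] [ 0.0181 -0.0144 -0.0337]
px [319. 149.] area 193 xy [0.7635 0.099 ] [0.7626 0.0989] size [0.057 0.056] axis deg 45.3
px [312. 176.] area 269 xy [0.6598 0.1234] [0.6581 0.1203] size [0.087 0.047] axis deg 80.9
px [380. 191.] area 199 xy [ 0.6075 -0.1287] [ 0.6083 -0.1294] size [0.045 0.061] axis deg 99.4
```

Request:
{"fn": "move_arm", "kwargs": {
  "targets": [
    [[-0.024, 0.023, 0.004, 0.018, -0.014, -0.03, 0.95], [-0.024, 0.023, 0.004, 0.018, -0.014, -0.03, 0.95], [0, 0, 0, 0, 0, 0, 0.95]]
  ]
}}

```text
clock: 19.85
tool_pos: [0.6052, -0.1113, 0.1225]
eef_rot: [0.972, 0.074, 0.01, 0.221]
contact_force: [-1.0, 0.3, 0.3]
opening: 0.95
```

```bash
python3 - <<'E'
from go import *
p,Rt=lying(*B['B'],68,.033,25,-1)
plan(p,Rt)
E
```

```text
rotvec [ 0.013 -0.011  0.015] d [-0.002   0.0127 -0.0968] n 2.0 q [-0.07  0.86 -0.09  1.8   0.88  0.69 -0.72] t 19.9 pos [ 0.6052 -0.1113  0.1225] op 0.95 F [-1.   0.3  0.3]
per row [ 0.004 -0.004  0.005] [-0.0007  0.0042 -0.0323]
```

Request:
{"fn": "move_arm", "kwargs": {
  "targets": [
    [[0.013, -0.011, 0.015, -0.002, 0.012, -0.02, 0.95], [0, 0, 0, 0, 0, -0.025, 0.95], [0, 0, 0, 0, 0, -0.025, 0.95], [0, 0, 0, 0, 0, 0, 0.95]]
  ]
}}

```text
clock: 20.25
tool_pos: [0.6009, -0.0985, 0.0504]
eef_rot: [0.973, 0.079, 0.017, 0.214]
contact_force: [0.2, 0.2, -0.1]
opening: 0.95
```

```bash
python3 - <<'E'
from go import *
p,Rt=lying(*B['B'],68,.033,25,-1)
plan(p,Rt)
E
```

```text
rotvec [-0.003 -0.001  0.003] d [ 0.0022 -0.     -0.0247] n 0.5 q [-0.13  0.98 -0.01  1.83  0.99  0.54 -0.89] t 20.2 pos [ 0.6009 -0.0985  0.0504] op 0.95 F [ 0.2  0.2 -0.1]
per row [-0.003 -0.001  0.003] [ 0.0022 -0.     -0.0247]
```

Request:
{"fn": "move_arm", "kwargs": {
  "targets": [
    [[0, 0, 0, 0.002, 0, -0.022, 0.95], [0, 0, 0, 0, 0, 0, 0.6], [0, 0, 0, 0, 0, 0, 0.5], [0, 0, 0, 0, 0, 0, 0.4], [0, 0, 0, 0, 0, 0, 0.4]]
  ],
  "force": 30
}}

```text
clock: 20.75
tool_pos: [0.6043, -0.0981, 0.0352]
eef_rot: [0.973, 0.078, 0.02, 0.215]
contact_force: [0.8, 0.8, 0.1]
opening: 0.612
```

Request:
{"fn": "move_arm", "kwargs": {
  "targets": [
    [[0, 0, 0, 0, 0, 0, 0.4], [0, 0, 0, 0, 0, 0, 0.4], [0, 0, 0, 0, 0, 0, 0.4]]
  ]
}}

```text
clock: 21.05
tool_pos: [0.6046, -0.0978, 0.0364]
eef_rot: [0.974, 0.077, 0.021, 0.214]
contact_force: [-0.4, 0.2, -2.9]
opening: 0.569
```

```bash
python3 - <<'E'
from go import *
p,Rt=lying(*B['B'],68,.033,25,-1)
plan(p,Rt)
E
```

```text
rotvec [-0.004  0.008  0.004] d [-0.0014 -0.0008 -0.0107] n 0.2 q [-0.14  1.    0.    1.83  1.01  0.51 -0.92] t 21.1 pos [ 0.6046 -0.0978  0.0364] op 0.569 F [-0.4  0.2 -2.9]
per row [-0.004  0.008  0.004] [-0.0014 -0.0008 -0.0107]
```

Request:
{"fn": "move_arm", "kwargs": {
  "targets": [
    [[0, 0, 0, 0, 0, 0, 0.4], [0, 0, 0, -0.01, 0, 0.045, 0.4], [0, 0, 0, -0.02, 0, 0.045, 0.4], [0, 0, 0, -0.02, -0.01, 0.045, 0.4], [0, 0, 0.14, -0.01, -0.01, 0.045, 0.4]]
  ],
  "force": 45
}}

```text
clock: 21.55
tool_pos: [0.5403, -0.1142, 0.2108]
eef_rot: [0.965, 0.151, 0.029, 0.211]
contact_force: [1.5, -0.5, -1.7]
opening: 0.564
```

Request:
{"fn": "move_arm", "kwargs": {
  "targets": [
    [[0, 0, 0.145, 0, -0.01, 0, 0.4], [0, 0, 0.145, 0, -0.01, 0, 0.4], [0, 0, 0.145, 0, -0.01, 0, 0.4], [0, 0, 0.145, 0, -0.01, 0, 0.4], [0, 0, 0.145, 0, -0.01, 0, 0.4]]
  ]
}}

```text
clock: 22.05
tool_pos: [0.5397, -0.1643, 0.2182]
eef_rot: [0.843, 0.494, 0.109, 0.185]
contact_force: [1.7, -0.5, -2.5]
opening: 0.556
```

Request:
{"fn": "move_arm", "kwargs": {
  "targets": [
    [[0, 0, 0.145, 0, -0.01, 0, 0.4], [0, 0, 0.145, 0, -0.01, 0, 0.4], [0, 0, 0.145, 0, -0.01, 0, 0.4], [0, 0, 0.145, 0, -0.01, 0, 0.4], [0, 0, 0.145, 0, -0.01, 0, 0.4]]
  ]
}}

```text
clock: 22.55
tool_pos: [0.538, -0.2008, 0.2136]
eef_rot: [0.706, 0.676, 0.141, 0.159]
contact_force: [0.1, 0.2, -3.5]
opening: 0.566
```

```bash
cat >> go.py <<'E'
def up(c,hd,s,off,sg,zb=.006,beta=25):
    p,Rt=upright(c,hd,s,zb,beta,sg);h=np.array([np.cos(np.deg2rad(hd)),np.sin(np.deg2rad(hd)),0]);return p-off/1000*h,Rt
E
python3 - <<'E'
from go import *
p,Rt=up([.546,-.43],-90,68.6,18.7,-1);print(np.round(p,3))
plan(p+[0,0,.2],Rt)
p2,R2=lying([.5,-.3],-90,68,.3,25,-1);plan(p2,R2)
E
```

```text
[ 0.546 -0.419  0.071]
rotvec [-1.17   1.244  1.236] d [ 0.008  -0.2177  0.0576] n 14.5 q [ 0.58  0.6  -0.38  2.14  1.47  0.12  0.39] t 22.6 pos [ 0.538  -0.2008  0.2136] op 0.566 F [ 0.1  0.2 -3.5]
per row [-0.078  0.083  0.082] [ 0.0005 -0.0145  0.0038]
rotvec [0.018 0.005 1.617] d [-0.038  -0.1113  0.0791] n 11.2 q [ 0.58  0.6  -0.38  2.14  1.47  0.12  0.39] t 22.6 pos [ 0.538  -0.2008  0.2136] op 0.566 F [ 0.1  0.2 -3.5]
per row [0.002 0.    0.135] [-0.0032 -0.0093  0.0066]
```

Request:
{"fn": "move_arm", "kwargs": {
  "targets": [
    [[-0.078, 0.083, 0.082, 0, -0.01, 0.01, 0.4], [-0.078, 0.083, 0.082, 0, -0.01, 0.01, 0.4], [-0.078, 0.083, 0.082, 0, -0.01, 0.01, 0.4], [-0.078, 0.083, 0.082, 0, -0.015, 0.01, 0.4], [-0.078, 0.083, 0.082, 0, -0.015, 0.01, 0.4]]
  ]
}}

```text
clock: 23.05
tool_pos: [0.534, -0.2648, 0.2518]
eef_rot: [0.565, 0.811, -0.071, 0.136]
contact_force: [0.4, -0.7, -2.7]
opening: 0.566
```

Request:
{"fn": "move_arm", "kwargs": {
  "targets": [
    [[-0.078, 0.083, 0.082, 0, -0.015, 0.005, 0.4], [-0.078, 0.083, 0.082, 0, -0.015, 0.005, 0.4], [-0.078, 0.083, 0.082, 0, -0.015, 0, 0.4], [-0.078, 0.083, 0.082, 0, -0.015, 0, 0.4], [-0.078, 0.083, 0.082, 0, -0.015, 0, 0.4]]
  ]
}}

```text
clock: 23.55
tool_pos: [0.5328, -0.3452, 0.2639]
eef_rot: [0.32, 0.888, -0.32, 0.083]
contact_force: [-0.4, -0.1, -3.2]
opening: 0.561
```

```bash
python3 - <<'E'
from go import *
p,Rt=up([.546,-.43],-90,68.6,18.7,-1)
plan(p+[0,0,.15],Rt)
E
```

```text
rotvec [-0.427  0.496  0.463] d [ 0.0132 -0.0734 -0.0426] n 5.5 q [ 0.5   0.73 -0.55  1.78  1.19  1.17  1.75] t 23.6 pos [ 0.5328 -0.3452  0.2639] op 0.561 F [-0.4 -0.1 -3.2]
per row [-0.071  0.083  0.077] [ 0.0022 -0.0122 -0.0071]
```

Request:
{"fn": "move_arm", "kwargs": {
  "targets": [
    [[-0.071, 0.083, 0.077, 0.002, -0.012, -0.005, 0.4], [-0.071, 0.083, 0.077, 0.002, -0.012, -0.005, 0.4], [-0.071, 0.083, 0.077, 0.002, -0.012, -0.005, 0.4], [-0.071, 0.083, 0.077, 0.002, -0.012, -0.005, 0.4], [-0.071, 0.083, 0.077, 0.002, -0.012, -0.005, 0.4]]
  ]
}}

```text
clock: 24.05
tool_pos: [0.5439, -0.4064, 0.2371]
eef_rot: [0.043, 0.858, -0.511, 0.01]
contact_force: [-0.5, -0.2, -2.6]
opening: 0.564
```

```bash
python3 - <<'E'
from go import *
p,Rt=up([.546,-.43],-90,68.6,18.7,-1)
plan(p+[0,0,.08],Rt)
E
```

```text
rotvec [-0.06   0.064  0.062] d [ 0.0021 -0.0121 -0.0859] n 1.8 q [ 0.37  0.9  -0.38  1.86  1.57  1.35  1.96] t 24.1 pos [ 0.5439 -0.4064  0.2371] op 0.564 F [-0.5 -0.2 -2.6]
per row [-0.03   0.032  0.031] [ 0.001  -0.0061 -0.0429]
```

Request:
{"fn": "move_arm", "kwargs": {
  "targets": [
    [[-0.03, 0.032, 0.031, 0.001, -0.006, -0.04, 0.4], [-0.03, 0.032, 0.031, 0.001, -0.006, -0.04, 0.4], [0, 0, 0, 0, 0, 0, 0.4]]
  ]
}}

```text
clock: 24.35
tool_pos: [0.5449, -0.4178, 0.1503]
eef_rot: [-0.005, 0.844, -0.537, -0.003]
contact_force: [-1.0, 0.2, -2.8]
opening: 0.562
```

```bash
python3 - <<'E'
from go import *
from fit import *
p,Rt=up([.546,-.43],-90,68.6,18.7,-1)
plan(p,Rt)
s=snap('scene');t=snap('top')
a=cv2.resize(s['frame'][200:400,60:310,::-1],(560,448),interpolation=cv2.INTER_CUBIC);b=cv2.resize(t['frame'][150:270,370:500,::-1],(240,222))
c=np.zeros((448,800,3),np.uint8);c[:,:560]=a;c[:222,560:]=b
cv2.imwrite('pics/p8.png',c)
E
```

```text
rotvec [-0.001 -0.01  -0.005] d [ 0.0011 -0.0007 -0.079 ] n 1.6 q [ 0.34  1.07 -0.32  1.88  1.71  1.38  1.85] t 24.4 pos [ 0.5449 -0.4178  0.1503] op 0.562 F [-1.   0.2 -2.8]
per row [-0.001 -0.005 -0.003] [ 0.0005 -0.0004 -0.0395]
```

View pics/p8.png

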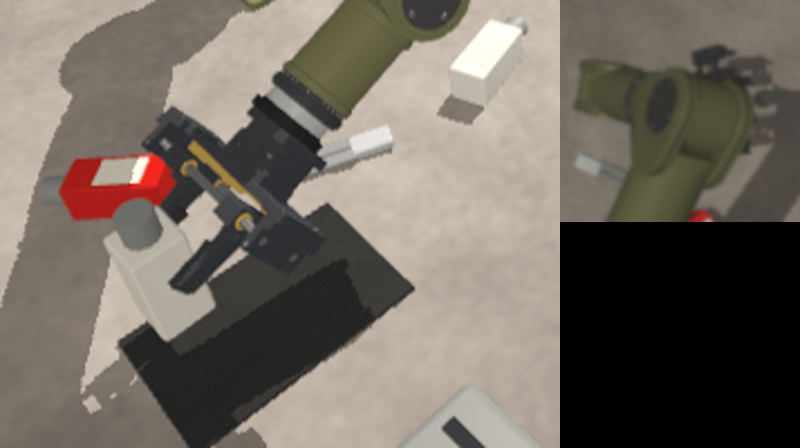

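```bash
python3 - <<'E'
from go import *
from fit import *
s=snap('scene')
st=r.get_state();M=R.from_quat(st['eef_rot']).as_matrix();g=st['tool_pos']-.008*M[:,2]
bz=np.sin(np.deg2rad(-25))*M[:,2]+np.cos(np.deg2rad(25))*(-1)*np.cross(M[:,0],M[:,2])  # guess
# bottle frame in tool: axis up u, forward h
b=np.deg2rad(25)
for sg in(1,-1):
    y=M[:,1]*sg; u=-np.sin(b)*M[:,2]+np.cos(b)*y; h=np.cos(b)*M[:,2]+np.sin(b)*y
    if u[2]>0.9:
        f=g+.0187*h-.0686*u;print('u',np.round(u,3),'foot',np.round(f,3))
        C=[f+x*.025*M[:,0]+yy*.025*h for x in(-1,1) for yy in(-1,1)]+[f,f+.135*u]
        q=proj(s,np.array(C));print(np.round((q-[60,200])*560/250))
E
```

```text
u [-0.005  0.005  1.   ] foot [ 0.549 -0.431  0.095]
[[216. 306.]
 [163. 343.]
 [188. 274.]
 [136. 309.]
 [176. 307.]
 [129. 207.]]
```

Request:
{"fn": "move_arm", "kwargs": {
  "targets": [
    [[-0.001, -0.01, -0.005, 0.001, 0, -0.03, 0.4], [0, 0, 0, 0, 0, -0.025, 0.4], [0, 0, 0, 0, 0, 0, 0.4]]
  ]
}}

```text
clock: 24.8
tool_pos: [0.5542, -0.4202, 0.1158]
eef_rot: [0.011, 0.84, -0.542, 0.014]
contact_force: [0.1, 0.2, -2.5]
opening: 0.565
```

```bash
python3 - <<'E'
from go import *
p,Rt=up([.546,-.43],-90,68.6,18.7,-1)
plan(p,Rt)
E
```

```text
rotvec [0.011 0.035 0.004] d [-0.0082  0.0016 -0.0446] n 0.9 q [ 0.34  1.15 -0.31  1.84  1.74  1.39  1.77] t 24.8 pos [ 0.5542 -0.4202  0.1158] op 0.565 F [ 0.1  0.2 -2.5]
per row [0.011 0.035 0.004] [-0.0082  0.0016 -0.0446]
```

Request:
{"fn": "move_arm", "kwargs": {
  "targets": [
    [[0.011, 0.035, 0.004, -0.008, 0.0016, -0.015, 0.4], [0, 0, 0, 0, 0, -0.015, 0.4], [0, 0, 0, 0, 0, 0, 0.4]]
  ]
}}

```text
clock: 25.1
tool_pos: [0.5483, -0.4195, 0.0917]
eef_rot: [0.003, 0.843, -0.538, 0.003]
contact_force: [0.3, 0.1, -2.0]
opening: 0.562
```

```bash
python3 - <<'E'
from go import *
p,Rt=up([.546,-.43],-90,68.6,18.7,-1)
plan(p,Rt)
E
```

```text
rotvec [0.003 0.008 0.001] d [-0.0023  0.0009 -0.0205] n 0.4 q [ 0.34  1.18 -0.31  1.84  1.75  1.39  1.76] t 25.1 pos [ 0.5483 -0.4195  0.0917] op 0.562 F [ 0.3  0.1 -2. ]
per row [0.003 0.008 0.001] [-0.0023  0.0009 -0.0205]
```

Request:
{"fn": "move_arm", "kwargs": {
  "targets": [
    [[0.003, 0.008, 0.001, -0.002, 0.001, -0.014, 0.4], [0, 0, 0, 0, 0, -0.003, 0.4], [0, 0, 0, 0, 0, 0, 0.4]]
  ]
}}

```text
clock: 25.4
tool_pos: [0.5467, -0.4186, 0.0746]
eef_rot: [0.0, 0.843, -0.537, 0.001]
contact_force: [0.1, -0.2, -1.9]
opening: 0.566
```

```bash
python3 - <<'E'
from go import *
p,Rt=up([.546,-.43],-90,68.6,18.7,-1)
plan(p,Rt)
E
```

```text
rotvec [ 0.     0.001 -0.   ] d [-0.0007  0.0001 -0.0034] n 0.1 q [ 0.34  1.21 -0.3   1.83  1.76  1.39  1.75] t 25.4 pos [ 0.5467 -0.4186  0.0746] op 0.566 F [ 0.1 -0.2 -1.9]
per row [ 0.     0.001 -0.   ] [-0.0007  0.0001 -0.0034]
```

Request:
{"fn": "move_arm", "kwargs": {
  "targets": [
    [[0, 0, 0, 0, 0, -0.0025, 0.4], [0, 0, 0, 0, 0, -0.0015, 0.4]]
  ]
}}

```text
clock: 25.6
tool_pos: [0.5467, -0.4187, 0.0705]
eef_rot: [0.0, 0.843, -0.538, 0.001]
contact_force: [0.8, 0.4, -2.6]
opening: 0.567
```

Request:
{"fn": "move_arm", "kwargs": {
  "targets": [
    [[0, 0, 0, 0, 0, -0.0015, 0.4], [0, 0, 0, 0, 0, 0, 0.4]]
  ]
}}

```text
clock: 25.8
tool_pos: [0.5469, -0.4188, 0.0704]
eef_rot: [0.001, 0.842, -0.539, 0.001]
contact_force: [0.2, -0.8, -2.0]
opening: 0.562
```

Request:
{"fn": "move_arm", "kwargs": {
  "targets": [
    [[0, 0, 0, 0, 0, -0.002, 0.4], [0, 0, 0, 0, 0, 0, 0.4]]
  ]
}}

```text
clock: 26.0
tool_pos: [0.5472, -0.4191, 0.0703]
eef_rot: [0.001, 0.841, -0.54, 0.001]
contact_force: [1.0, -0.0, -2.4]
opening: 0.561
```

Request:
{"fn": "move_arm", "kwargs": {
  "targets": [
    [[0, 0, 0, 0, 0, -0.002, 0.4], [0, 0, 0, 0, 0, 0, 0.4]]
  ]
}}

```text
clock: 26.2
tool_pos: [0.5474, -0.4195, 0.0703]
eef_rot: [0.001, 0.84, -0.542, 0.002]
contact_force: [0.9, 0.8, -3.1]
opening: 0.566
```

```bash
python3 - <<'E'
from go import *
from fit import *
p,Rt=up([.546,-.43],-90,68.6,18.7,-1)
plan(p,Rt);print(r.get_state()['moment'])
s=snap('scene')
cv2.imwrite('pics/p9.png',cv2.resize(s['frame'][230:400,70:280,::-1],(741,600),interpolation=cv2.INTER_CUBIC))
E
```

```text
rotvec [0.012 0.004 0.001] d [-0.0014  0.001   0.0009] n 0.1 q [ 0.33  1.23 -0.3   1.82  1.77  1.4   1.74] t 26.2 pos [ 0.5474 -0.4195  0.0703] op 0.566 F [ 0.9  0.8 -3.1]
per row [0.012 0.004 0.001] [-0.0014  0.001   0.0009]
[1.39122738 0.05815256 0.01013154]
```

View pics/p9.png

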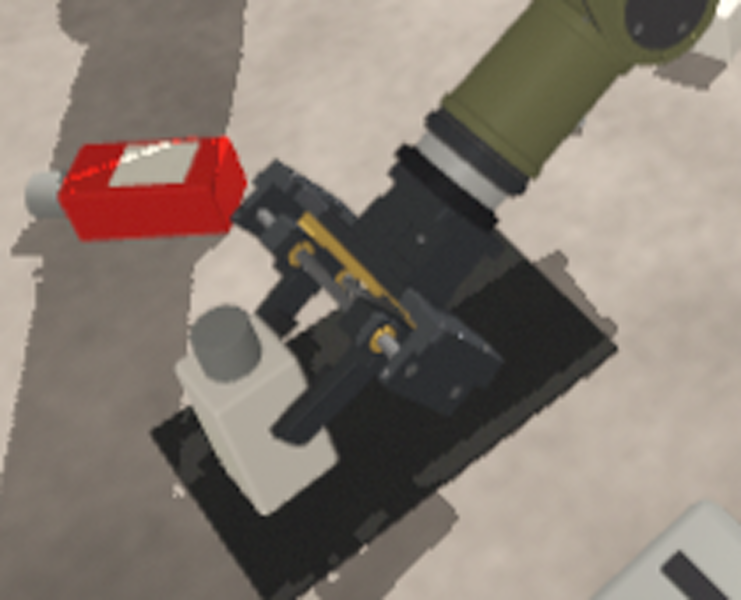

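Request:
{"fn": "move_arm", "kwargs": {
  "targets": [
    [[0, 0, 0, 0, 0, 0.001, 0.65], [0, 0, 0, 0, 0, 0, 0.75], [0, 0, 0, 0, 0, 0, 0.8], [0, 0, 0, 0, 0.02, 0.01, 0.8], [0, 0, 0, 0, 0.03, 0.015, 0.8]]
  ]
}}

```text
clock: 26.75
tool_pos: [0.5442, -0.3751, 0.0966]
eef_rot: [0.005, 0.838, -0.545, -0.001]
contact_force: [0.4, 0.8, 0.5]
opening: 0.803
```

Request:
{"fn": "move_arm", "kwargs": {
  "targets": [
    [[0, 0, 0, 0, 0.03, 0.015, 0.8], [0, 0, 0, 0, 0.03, 0.03, 0.8], [0, 0, 0, 0, 0.03, 0.03, 0.8], [0, 0, 0, 0, 0.03, 0.03, 0.8], [0, 0, 0, 0, 0.03, 0.03, 0.8]]
  ]
}}

```text
clock: 27.25
tool_pos: [0.5417, -0.2215, 0.2338]
eef_rot: [0.004, 0.838, -0.545, -0.005]
contact_force: [1.2, -0.1, 0.3]
opening: 0.797
```

```bash
python3 - <<'E'
from go import *
from bot import *
q0=np.array(r.get_state()['q']);bottles()
for nm in'CA':
  for sg in(1,-1):
    for d,q in ik(*lying(*B[nm],68,.028,25,sg),q0=q0,n=8)[:2]: print(nm,sg,round(d,2),np.round(q,2))
for c in([.546,-.36],[.546,-.295]):
  for sg in(1,-1):
    for hd in(-60,-90):
      for d,q in ik(*up(c,hd,68,10,sg),n=6)[:1]: print('up',c,sg,hd,np.round(q,2))
p,Rt=lying(*B['C'],68,.028,25,-1);print(p);plan(p+[0,0,.15],Rt)
s=snap('scene');print([(np.round(d['centre'],1).tolist(),round(d['score'],2)) for d in r.find_in(s,'bottle1')])
E
```

```text
px [319. 149.] area 187 xy [0.7636 0.0989] [0.7644 0.1008] size [0.054 0.056] axis deg 91.1
px [310. 175.] area 200 xy [0.6627 0.1297] [0.6575 0.1147] size [0.098 0.046] axis deg 81.4
px [337. 233.] area 355 xy [0.4515 0.0262] [0.4516 0.0262] size [0.046 0.1  ] axis deg 108.5
C 1 0.86 [ 0.02  1.23 -0.92  2.25  1.62  1.3   1.38]
C 1 0.86 [ 0.02  1.23 -0.92  2.25  1.62  1.3   1.38]
C -1 3.04 [-0.78  1.07  0.53  2.26  3.49  0.1   2.64]
C -1 3.65 [ 0.03  1.24 -0.93  2.25  1.61  1.32 -1.76]
A 1 2.72 [ 0.04  1.08 -0.08  1.62 -0.77  0.58  0.52]
A 1 2.82 [-0.06  1.08  0.11  1.62 -0.98  0.68  0.68]
A -1 1.34 [ 0.52  1.48 -1.33  1.61  1.26  0.95  2.04]
A -1 1.34 [ 0.52  1.48 -1.33  1.61  1.26  0.95  2.04]
up [0.546, -0.36] 1 -60 [ 0.15  1.28  0.02  2.27  2.41  1.42 -1.94]
up [0.546, -0.36] 1 -90 [-0.01  1.24  0.05  1.84  1.6   1.1  -1.54]
up [0.546, -0.36] -1 -60 [-0.02  1.31  0.3   2.27  2.48  1.24  0.98]
up [0.546, -0.36] -1 -90 [-0.01  1.24  0.06  1.84  1.6   1.09  1.6 ]
up [0.546, -0.295] 1 -60 [-0.02  1.29  0.04  2.3   2.27  1.39 -2.02]
up [0.546, -0.295] 1 -90 [-0.13  1.24  0.07  1.85  1.47  1.09 -1.54]
up [0.546, -0.295] -1 -60 [-0.17  1.31  0.26  2.3   2.34  1.22  0.96]
up [0.546, -0.295] -1 -90 [-0.12  1.24  0.04  1.85  1.48  1.12  1.6 ]
[0.44693464 0.03731685 0.02074954]
rotvec [ 0.353 -2.048 -2.017] d [-0.0978  0.2524 -0.0665] n 20.0 q [ 0.06  0.94 -0.46  1.91  1.35  1.59  1.82] t 27.3 pos [ 0.5447 -0.2151  0.2373] op 0.798 F [0.8 3.5 2.5]
per row [ 0.018 -0.102 -0.101] [-0.0049  0.0126 -0.0033]
[([166.4, 406.4], 0.76), ([284.1, 110.9], 0.75), ([244.5, 352.2], 0.7), ([228.1, 280.8], 0.68), ([344.0, 138.0], 0.56)]
```

```bash
python3 - <<'E'
from go import *
p,Rt=lying([.4515,.0262],109,66,.026,25,1);print(p);plan(p+[0,0,.15],Rt)
E
```

```text
[0.44820556 0.03576775 0.01874954]
rotvec [0.709 0.117 0.326] d [-0.0953  0.256  -0.0653] n 5.9 q [ 0.06  0.95 -0.46  1.91  1.35  1.58  1.81] t 27.4 pos [ 0.5435 -0.2202  0.234 ] op 0.803 F [-0.5 -1.3 -0.3]
per row [0.118 0.02  0.054] [-0.0159  0.0427 -0.0109]
```

Request:
{"fn": "move_arm", "kwargs": {
  "targets": [
    [[0.118, 0.02, 0.054, -0.016, 0.043, 0, 0.9], [0.118, 0.02, 0.054, -0.016, 0.043, 0, 0.9], [0.118, 0.02, 0.054, -0.016, 0.043, -0.01, 0.95], [0.118, 0.02, 0.054, -0.016, 0.043, -0.015, 0.95], [0.118, 0.02, 0.054, -0.016, 0.043, -0.02, 0.95]]
  ]
}}

```text
clock: 27.9
tool_pos: [0.4595, -0.0093, 0.1847]
eef_rot: [-0.134, 0.954, -0.268, 0.023]
contact_force: [0.8, -0.3, 0.1]
opening: 0.953
```

Request:
{"fn": "move_arm", "kwargs": {
  "targets": [
    [[0.118, 0.02, 0.054, -0.016, 0.043, -0.02, 0.95], [0, 0, 0, 0, 0, 0, 0.95]]
  ]
}}

```text
clock: 28.1
tool_pos: [0.4411, 0.034, 0.1627]
eef_rot: [-0.162, 0.965, -0.205, 0.027]
contact_force: [1.0, -0.3, 0.6]
opening: 0.947
```

```bash
python3 - <<'E'
from go import *
from bot import *
p,Rt=lying([.4515,.0262],109,66,.026,25,1);plan(p+[0,0,.08],Rt)
s=snap('scene');cv2.imwrite('pics/p10.png',cv2.resize(s['frame'][180:400,60:400,::-1],(800,518)))
bottles()
E
```

```text
rotvec [-0.014 -0.02   0.002] d [ 0.0071  0.0018 -0.0639] n 1.3 q [ 0.06  0.81 -0.89  2.21  1.21  1.09  1.76] t 28.1 pos [0.4411 0.034  0.1627] op 0.947 F [ 1.  -0.3  0.6]
per row [-0.007 -0.01   0.001] [ 0.0036  0.0009 -0.032 ]
px [319. 149.] area 190 xy [0.7635 0.0989] [0.7644 0.1008] size [0.054 0.056] axis deg 91.1
px [314. 177.] area 335 xy [0.6574 0.1138] [0.6573 0.1135] size [0.1   0.047] axis deg 81.4
```

View pics/p10.png

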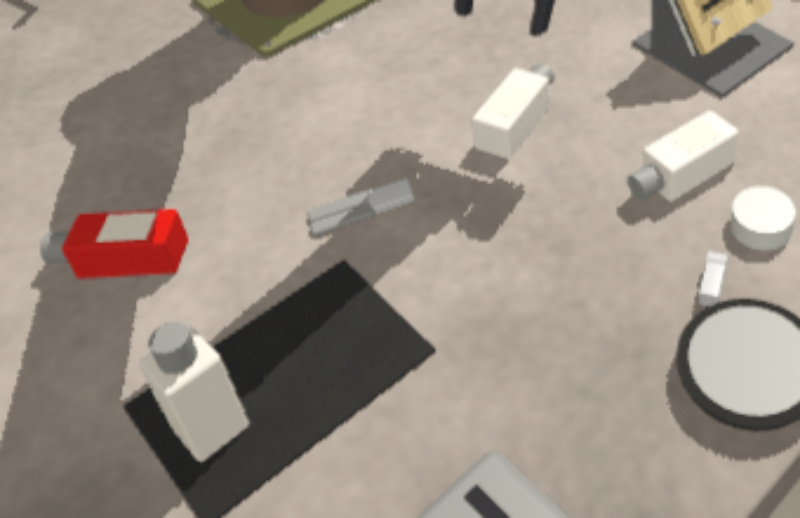

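Request:
{"fn": "move_arm", "kwargs": {
  "targets": [
    [[-0.014, -0.02, 0.002, 0.007, 0.002, -0.03, 0.95], [0, 0, 0, 0, 0, -0.03, 0.95], [0, 0, 0, 0, 0, -0.03, 0.95], [0, 0, 0, 0, 0, 0, 0.95]]
  ]
}}

```text
clock: 28.6
tool_pos: [0.4539, 0.025, 0.0706]
eef_rot: [-0.151, 0.962, -0.224, 0.037]
contact_force: [-0.2, -0.4, 0.4]
opening: 0.953
```

```bash
python3 - <<'E'
from go import *
p,Rt=lying([.4515,.0262],109,66,.026,25,1);plan(p,Rt)
E
```

```text
rotvec [0.02 0.01 0.02] d [-0.0057  0.0107 -0.0518] n 1.1 q [-0.01  1.01 -0.77  2.23  1.45  1.09  1.52] t 28.6 pos [0.4539 0.025  0.0706] op 0.953 F [-0.2 -0.4  0.4]
per row [0.01  0.005 0.01 ] [-0.0028  0.0054 -0.0259]
```

Request:
{"fn": "move_arm", "kwargs": {
  "targets": [
    [[0.02, 0.01, 0.02, -0.006, 0.011, -0.005, 0.95], [0, 0, 0, 0, 0, -0.022, 0.95], [0, 0, 0, 0, 0, 0, 0.95]]
  ]
}}

```text
clock: 28.9
tool_pos: [0.449, 0.0351, 0.0448]
eef_rot: [-0.16, 0.963, -0.214, 0.037]
contact_force: [-0.0, 0.0, 0.7]
opening: 0.949
```

```bash
python3 - <<'E'
from go import *
p,Rt=lying([.4515,.0262],109,66,.026,25,1);plan(p,Rt)
E
```

```text
rotvec [0.001 0.002 0.002] d [-0.0008  0.0007 -0.0261] n 0.5 q [-0.03  1.06 -0.77  2.24  1.51  1.09  1.46] t 28.9 pos [0.449  0.0351 0.0448] op 0.949 F [-0.   0.   0.7]
per row [0.001 0.002 0.002] [-0.0008  0.0007 -0.0261]
```

Request:
{"fn": "move_arm", "kwargs": {
  "targets": [
    [[0, 0, 0, -0.0008, 0.0007, -0.022, 0.95], [0, 0, 0, 0, 0, 0, 0.95]]
  ]
}}

```text
clock: 29.1
tool_pos: [0.4494, 0.0363, 0.0253]
eef_rot: [-0.16, 0.963, -0.214, 0.038]
contact_force: [-0.5, 0.4, 0.5]
opening: 0.949
```

Request:
{"fn": "move_arm", "kwargs": {
  "targets": [
    [[0, 0, 0, 0, 0, 0, 0.6], [0, 0, 0, 0, 0, 0, 0.5], [0, 0, 0, 0, 0, 0, 0.4], [0, 0, 0, 0, 0, 0, 0.4], [0, 0, 0, 0, 0, 0, 0.4]]
  ],
  "force": 45
}}

```text
clock: 29.6
tool_pos: [0.4511, 0.0369, 0.0306]
eef_rot: [-0.16, 0.963, -0.214, 0.041]
contact_force: [-0.2, -0.0, -2.7]
opening: 0.566
```

```bash
python3 - <<'E'
from go import *
p,Rt=lying([.4515,.0262],109,66,.026,25,1);plan(p,Rt)
st=r.get_state();M=R.from_quat(st['eef_rot']).as_matrix();g=st['tool_pos']-.008*M[:,2];a=np.array([np.cos(np.deg2rad(109)),np.sin(np.deg2rad(109)),0])
print('off',(g[2]-.025)*1000,'s',52.5+1000*(g[:2]-[.4515,.0262])@a[:2])
E
```

```text
rotvec [-0.002  0.012  0.001] d [-0.0029 -0.0011 -0.0119] n 0.3 q [-0.04  1.1  -0.76  2.24  1.55  1.09  1.43] t 29.6 pos [0.4511 0.0369 0.0306] op 0.566 F [-0.2 -0.  -2.7]
per row [-0.002  0.012  0.001] [-0.0029 -0.0011 -0.0119]Traceback (most recent call last):
  File "<stdin>", line 3, in <module>
NameError: name 'r' is not defined. Did you mean: 'R'?
```

Request:
{"fn": "move_arm", "kwargs": {
  "targets": [
    [[0, 0, 0, 0, 0, 0.04, 0.4], [0, 0, 0, 0, 0, 0.045, 0.4], [0, 0, 0, 0.01, 0, 0.045, 0.4], [0, 0, 0, 0.01, -0.01, 0.045, 0.4], [0, 0, -0.14, 0.01, -0.02, 0.03, 0.4]]
  ]
}}

```text
clock: 30.1
tool_pos: [0.4753, 0.0091, 0.2364]
eef_rot: [-0.097, 0.972, -0.212, 0.019]
contact_force: [1.0, -0.6, -2.8]
opening: 0.564
```

Request:
{"fn": "move_arm", "kwargs": {
  "targets": [
    [[0, 0, -0.145, 0.01, -0.02, 0, 0.4], [0, 0, -0.145, 0.01, -0.02, 0, 0.4], [0, 0, -0.145, 0.01, -0.02, 0, 0.4], [0, 0, -0.145, 0.01, -0.02, 0, 0.4], [0, 0, -0.145, 0.01, -0.02, 0, 0.4]]
  ]
}}

```text
clock: 30.6
tool_pos: [0.5272, -0.0914, 0.2423]
eef_rot: [0.266, 0.941, -0.203, -0.056]
contact_force: [1.2, 0.6, -1.8]
opening: 0.565
```

Request:
{"fn": "move_arm", "kwargs": {
  "targets": [
    [[0, 0, -0.145, 0, -0.02, 0, 0.4], [0, 0, -0.145, 0, -0.02, 0, 0.4], [0, 0, -0.145, 0, -0.02, 0, 0.4], [0, 0, -0.145, 0, -0.02, 0, 0.4], [0, 0, -0.145, 0, -0.02, 0, 0.4]]
  ]
}}

```text
clock: 31.1
tool_pos: [0.5272, -0.1931, 0.24]
eef_rot: [0.591, 0.778, -0.167, -0.128]
contact_force: [-0.7, -0.2, -2.8]
opening: 0.56
```

```bash
python3 - <<'E'
from go import *
p,Rt=up([.546,-.362],-90,66,11,1);print(np.round(p,3))
plan(p+[0,0,.17],Rt)
E
```

```text
[ 0.546 -0.358  0.069]
rotvec [-1.062 -1.395 -1.414] d [ 0.0188 -0.1652 -0.0014] n 15.5 q [ 0.45  0.84 -0.56  1.44  0.51  1.43  1.61] t 31.1 pos [ 0.5272 -0.1931  0.24  ] op 0.56 F [-0.7 -0.2 -2.8]
per row [-0.066 -0.087 -0.088] [ 0.0012 -0.0103 -0.0001]
```

Request:
{"fn": "move_arm", "kwargs": {
  "targets": [
    [[-0.066, -0.087, -0.088, 0, -0.008, 0.008, 0.4], [-0.066, -0.087, -0.088, 0, -0.008, 0.008, 0.4], [-0.066, -0.087, -0.088, 0, -0.008, 0.008, 0.4], [-0.066, -0.087, -0.088, 0, -0.008, 0.008, 0.4], [-0.066, -0.087, -0.088, 0, -0.008, 0.008, 0.4]]
  ]
}}

```text
clock: 31.6
tool_pos: [0.5237, -0.242, 0.2751]
eef_rot: [0.79, 0.59, -0.127, 0.108]
contact_force: [0.7, 0.3, -2.2]
opening: 0.563
```

```bash
python3 - <<'E'
from go import *
p,Rt=up([.546,-.362],-90,66,11,1)
plan(p+[0,0,.17],Rt)
E
```

```text
rotvec [-0.737 -0.935 -0.948] d [ 0.0223 -0.1163 -0.0365] n 10.5 q [ 0.39  0.61 -0.37  1.74  0.66  0.99  0.95] t 31.6 pos [ 0.5237 -0.242   0.2751] op 0.563 F [ 0.7  0.3 -2.2]
per row [-0.067 -0.085 -0.086] [ 0.002  -0.0106 -0.0033]
```

Going well; continue.

Request:
{"fn": "move_arm", "kwargs": {
  "targets": [
    [[-0.067, -0.085, -0.086, 0.002, -0.01, 0, 0.4], [-0.067, -0.085, -0.086, 0.002, -0.01, 0, 0.4], [-0.067, -0.085, -0.086, 0.002, -0.01, 0, 0.4], [-0.067, -0.085, -0.086, 0.002, -0.01, 0, 0.4], [-0.067, -0.085, -0.086, 0.002, -0.01, 0, 0.4]]
  ]
}}

```text
clock: 32.1
tool_pos: [0.5293, -0.2908, 0.2759]
eef_rot: [0.878, 0.343, -0.072, 0.327]
contact_force: [-0.7, -0.1, -2.3]
opening: 0.564
```

Request:
{"fn": "move_arm", "kwargs": {
  "targets": [
    [[-0.067, -0.085, -0.086, 0.002, -0.01, 0, 0.4], [-0.067, -0.085, -0.086, 0.002, -0.01, 0, 0.4], [-0.067, -0.085, -0.086, 0.002, -0.01, 0, 0.4], [-0.067, -0.085, -0.086, 0.002, -0.01, 0, 0.4], [-0.067, -0.085, -0.086, 0.002, -0.01, 0, 0.4]]
  ]
}}

```text
clock: 32.6
tool_pos: [0.537, -0.3365, 0.2732]
eef_rot: [0.86, 0.055, -0.007, 0.508]
contact_force: [0.8, -0.6, -2.5]
opening: 0.567
```

```bash
python3 - <<'E'
from go import *
p,Rt=up([.546,-.362],-90,66,11,1)
plan(p+[0,0,.1],Rt)
E
```

```text
rotvec [-0.068 -0.071 -0.085] d [ 0.009  -0.0217 -0.1046] n 2.2 q [-0.12  0.8   0.26  1.99  1.39  0.89 -1.05] t 32.6 pos [ 0.537  -0.3365  0.2732] op 0.567 F [ 0.8 -0.6 -2.5]
per row [-0.023 -0.024 -0.028] [ 0.003  -0.0072 -0.0349]
```

Request:
{"fn": "move_arm", "kwargs": {
  "targets": [
    [[-0.023, -0.024, -0.028, 0.003, -0.006, -0.03, 0.4], [-0.023, -0.024, -0.028, 0.003, -0.006, -0.035, 0.4], [-0.023, -0.024, -0.028, 0.003, -0.006, -0.035, 0.4], [0, 0, 0, 0, 0, 0, 0.4]]
  ]
}}

```text
clock: 33.0
tool_pos: [0.5479, -0.3492, 0.1627]
eef_rot: [0.845, 0.001, 0.002, 0.534]
contact_force: [-1.1, 1.4, -2.0]
opening: 0.567
```

```bash
python3 - <<'E'
from go import *
p,Rt=up([.546,-.362],-90,66,11,1)
plan(p,Rt)
E
```

```text
rotvec [-0.007  0.002 -0.004] d [-0.0019 -0.0091 -0.094 ] n 2.0 q [-0.12  1.06  0.26  1.93  1.46  0.91 -1.36] t 33.0 pos [ 0.5479 -0.3492  0.1627] op 0.567 F [-1.1  1.4 -2. ]
per row [-0.004  0.001 -0.002] [-0.001  -0.0045 -0.047 ]
```

Request:
{"fn": "move_arm", "kwargs": {
  "targets": [
    [[-0.007, 0.002, -0.004, -0.002, -0.008, -0.025, 0.4], [0, 0, 0, 0, 0, -0.025, 0.4], [0, 0, 0, 0, 0, -0.02, 0.4], [0, 0, 0, 0, 0, 0, 0.4]]
  ]
}}

```text
clock: 33.4
tool_pos: [0.5471, -0.3553, 0.0935]
eef_rot: [0.845, 0.002, 0.001, 0.535]
contact_force: [-0.7, 0.6, -2.4]
opening: 0.563
```

```bash
python3 - <<'E'
from go import *
from fit import *
p,Rt=up([.546,-.362],-90,66,11,1)
plan(p,Rt)
s=snap('scene')
cv2.imwrite('pics/p11.png',cv2.resize(s['frame'][210:400,70:300,::-1],(726,600),interpolation=cv2.INTER_CUBIC))
E
```

```text
rotvec [-0.006 -0.    -0.004] d [-0.0011 -0.0029 -0.0249] n 0.5 q [-0.1   1.19  0.25  1.9   1.51  0.9  -1.48] t 33.4 pos [ 0.5471 -0.3553  0.0935] op 0.563 F [-0.7  0.6 -2.4]
per row [-0.006 -0.    -0.004] [-0.0011 -0.0029 -0.0249]
```

View pics/p11.png

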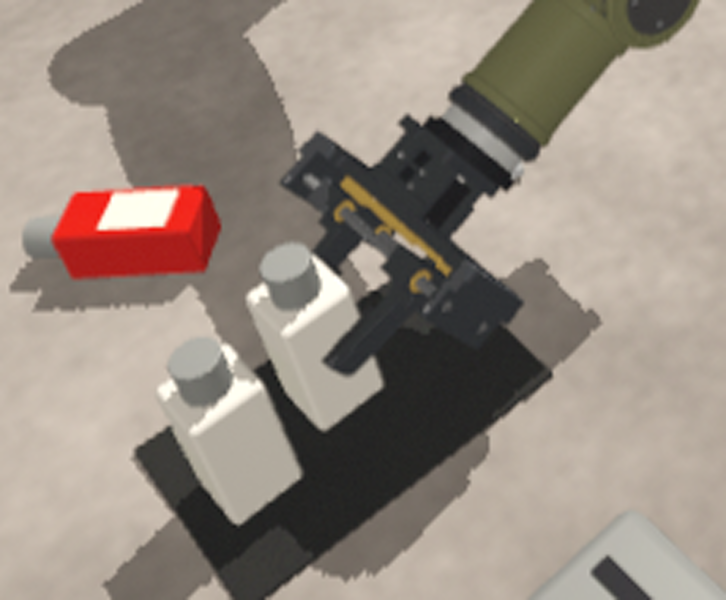

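Request:
{"fn": "move_arm", "kwargs": {
  "targets": [
    [[-0.006, 0, -0.004, -0.001, 0, -0.012, 0.4], [0, 0, 0, 0, 0, -0.008, 0.4], [0, 0, 0, 0, 0, 0, 0.4]]
  ]
}}

```text
clock: 33.75
tool_pos: [0.5481, -0.3561, 0.0792]
eef_rot: [0.842, -0.002, 0.003, 0.539]
contact_force: [0.5, -0.4, -2.2]
opening: 0.565
```

Request:
{"fn": "move_arm", "kwargs": {
  "targets": [
    [[0, 0, 0, 0, 0, -0.003, 0.4], [0, 0, 0, 0, 0, 0, 0.4]]
  ]
}}

```text
clock: 33.95
tool_pos: [0.5485, -0.3562, 0.0769]
eef_rot: [0.842, -0.002, 0.004, 0.539]
contact_force: [0.8, 0.1, -2.9]
opening: 0.565
```

```bash
python3 - <<'E'
from go import *
p,Rt=up([.546,-.362],-90,66,11,1)
plan(p,Rt)
E
```

```text
rotvec [0.004 0.009 0.   ] d [-0.0025 -0.0021 -0.0083] n 0.2 q [-0.11  1.23  0.25  1.88  1.52  0.9  -1.52] t 34.0 pos [ 0.5485 -0.3562  0.0769] op 0.565 F [ 0.8  0.1 -2.9]
per row [0.004 0.009 0.   ] [-0.0025 -0.0021 -0.0083]
```

Request:
{"fn": "move_arm", "kwargs": {
  "targets": [
    [[0.004, 0.009, 0, -0.002, 0, -0.005, 0.4], [0, 0, 0, 0, 0, -0.002, 0.4]]
  ]
}}

```text
clock: 34.15
tool_pos: [0.5465, -0.3564, 0.0702]
eef_rot: [0.843, -0.0, -0.0, 0.538]
contact_force: [-0.3, 0.1, -3.0]
opening: 0.564
```

Request:
{"fn": "move_arm", "kwargs": {
  "targets": [
    [[0, 0, 0, 0, 0, -0.002, 0.4], [0, 0, 0, 0, 0, 0, 0.4]]
  ]
}}

```text
clock: 34.35
tool_pos: [0.5465, -0.3565, 0.0679]
eef_rot: [0.843, -0.0, -0.0, 0.538]
contact_force: [0.2, -0.7, -2.8]
opening: 0.565
```

Request:
{"fn": "move_arm", "kwargs": {
  "targets": [
    [[0, 0, 0, 0, 0, -0.002, 0.4], [0, 0, 0, 0, 0, 0, 0.4]]
  ]
}}

```text
clock: 34.55
tool_pos: [0.5466, -0.3572, 0.068]
eef_rot: [0.842, -0.0, -0.0, 0.54]
contact_force: [0.0, 0.1, -3.0]
opening: 0.564
```

Request:
{"fn": "move_arm", "kwargs": {
  "targets": [
    [[0, 0, 0, 0, 0, 0.0005, 0.65], [0, 0, 0, 0, 0, 0, 0.75], [0, 0, 0, 0, 0, 0, 0.8], [0, 0, 0, 0, 0.02, 0.01, 0.8], [0, 0, 0, 0, 0.03, 0.015, 0.8]]
  ]
}}

```text
clock: 35.05
tool_pos: [0.5438, -0.3124, 0.096]
eef_rot: [0.839, -0.003, -0.003, 0.543]
contact_force: [0.2, 0.6, 0.5]
opening: 0.801
```

Request:
{"fn": "move_arm", "kwargs": {
  "targets": [
    [[0, 0, 0, 0, 0.03, 0.015, 0.8], [0, 0, 0, 0, 0.03, 0.03, 0.8], [0, 0, 0, 0, 0.03, 0.03, 0.8], [0, 0, 0, 0, 0.03, 0.03, 0.8], [0, 0, 0, 0, 0.03, 0.03, 0.8]]
  ]
}}

```text
clock: 35.55
tool_pos: [0.5412, -0.1587, 0.2345]
eef_rot: [0.839, -0.003, -0.006, 0.544]
contact_force: [2.6, -0.2, -0.6]
opening: 0.798
```

```bash
python3 - <<'E'
from go import *
from bot import *
q0=np.array(r.get_state()['q']);print(np.round(q0,2));bottles()
for be in(0,10,20):
  for sg in(1,-1):
    for d,q in ik(*lying(*B['A'],68,.028,be,sg),q0=q0,n=8)[:2]: print('A',be,sg,round(d,2),np.round(q,2))
    for hd in(-99,-75):
      for d,q in ik(*up([.546,-.295],hd,68,10,sg,beta=be),q0=q0,n=8)[:1]: print('up',be,sg,hd,round(d,2),np.round(q,2))
s=snap('scene');print([(np.round(d['centre'],1).tolist(),round(d['score'],2)) for d in r.find_in(s,'bottle1')])
E
```

```text
[-0.4   0.93  0.15  1.9   1.08  1.17 -1.19]
px [319. 149.] area 194 xy [0.7635 0.0989] [0.7626 0.0989] size [0.057 0.056] axis deg 45.3
A 0 1 1.08 [ 0.02  1.1  -0.49  1.52  0.68  0.73 -0.93]
A 0 1 1.09 [ 0.01  1.1  -0.46  1.52  0.65  0.72 -0.91]
up 0 1 -99 0.8 [-0.31  1.53  0.33  1.49  1.11  1.34 -1.37]
up 0 1 -75 1.15 [-0.35  1.55  0.31  1.92  1.64  1.29 -1.95]
A 0 -1 3.42 [ 0.13  1.17 -0.75  1.52  0.96  0.88  2.02]
A 0 -1 3.42 [ 0.13  1.17 -0.75  1.52  0.96  0.88  2.02]
up 0 -1 -99 3.03 [-0.26  1.52  0.23  1.49  1.19  1.43  1.73]
up 0 -1 -75 2.54 [-0.36  1.55  0.33  1.92  1.64  1.27  1.19]
A 10 1 1.27 [ 0.17  1.13 -0.63  1.57  0.71  0.64 -0.87]
A 10 1 1.27 [ 0.16  1.13 -0.61  1.57  0.67  0.63 -0.84]
up 10 1 -99 0.65 [-0.26  1.42  0.24  1.58  1.16  1.24 -1.38]
up 10 1 -75 1.14 [-0.27  1.42  0.21  2.01  1.76  1.24 -1.94]
A 10 -1 2.59 [-0.36  1.1   0.48  1.57 -0.97  0.77 -2.64]
A 10 -1 2.59 [-0.36  1.1   0.48  1.57 -0.97  0.77 -2.64]
up 10 -1 -99 2.99 [-0.21  1.41  0.15  1.58  1.23  1.33  1.72]
up 10 -1 -75 2.54 [-0.31  1.43  0.27  2.01  1.75  1.18  1.19]
A 20 1 1.48 [ 0.31  1.19 -0.75  1.6   0.67  0.57 -0.76]
A 20 1 1.48 [ 0.31  1.19 -0.74  1.6   0.67  0.57 -0.75]
up 20 1 -99 0.55 [-0.19  1.31  0.15  1.66  1.21  1.16 -1.38]
up 20 1 -75 1.14 [-0.17  1.3   0.11  2.07  1.85  1.18 -1.88]
A 20 -1 2.52 [-0.16  1.07  0.23  1.61 -0.98  0.7  -2.52]
A 20 -1 2.52 [-0.16  1.07  0.23  1.61 -0.98  0.7  -2.52]
up 20 -1 -99 2.98 [-0.14  1.3   0.06  1.66  1.27  1.23  1.73]
up 20 -1 -75 2.59 [-0.23  1.31  0.2   2.07  1.85  1.09  1.23]
[([284.0, 114.2], 0.91), ([164.1, 404.4], 0.82), ([245.7, 350.7], 0.81), ([323.8, 172.4], 0.62), ([344.8, 141.9], 0.59), ([169.2, 360.9], 0.21)]
```

```bash
python3 - <<'E'
from go import *
p,Rt=lying([.657,.1137],-99,68,.026,15,1);print(p);plan(p+[0,0,.13],Rt)
E
```

```text
[0.65489917 0.10043589 0.01827259]
rotvec [ 1.407 -0.119 -0.125] d [ 0.1119  0.258  -0.0859] n 9.8 q [-0.4   0.93  0.15  1.9   1.08  1.17 -1.2 ] t 35.7 pos [ 0.543  -0.1575  0.2342] op 0.797 F [-0.1 -1.8 -0.5]
per row [ 0.141 -0.012 -0.012] [ 0.0112  0.0258 -0.0086]
```

Request:
{"fn": "move_arm", "kwargs": {
  "targets": [
    [[0.141, -0.012, -0.012, 0.011, 0.026, 0, 0.8], [0.141, -0.012, -0.012, 0.011, 0.026, 0, 0.8], [0.141, -0.012, -0.012, 0.011, 0.026, 0, 0.8], [0.141, -0.012, -0.012, 0.011, 0.026, 0, 0.8], [0.141, -0.012, -0.012, 0.011, 0.026, 0, 0.8]]
  ]
}}

```text
clock: 36.2
tool_pos: [0.5941, -0.0293, 0.2283]
eef_rot: [0.976, -0.041, -0.003, 0.213]
contact_force: [0.5, 0.5, 0.1]
opening: 0.797
```

Request:
{"fn": "move_arm", "kwargs": {
  "targets": [
    [[0.141, -0.012, -0.012, 0.011, 0.026, -0.01, 0.8], [0.141, -0.012, -0.012, 0.011, 0.026, -0.01, 0.8], [0.141, -0.012, -0.012, 0.011, 0.026, -0.01, 0.8], [0.141, -0.012, -0.012, 0.011, 0.026, -0.02, 0.8], [0.141, -0.012, -0.012, 0.011, 0.026, -0.02, 0.8]]
  ]
}}

```text
clock: 36.7
tool_pos: [0.653, 0.0948, 0.1569]
eef_rot: [0.985, -0.082, 0.008, -0.149]
contact_force: [-0.4, 0.7, -2.1]
opening: 0.803
```

```bash
python3 - <<'E'
from go import *
from bot import *
p,Rt=lying([.657,.1137],-99,68,.026,15,1);plan(p+[0,0,.08],Rt);bottles()
E
```

```text
rotvec [-0.038 -0.004  0.008] d [ 0.0019  0.0057 -0.0586] n 1.2 q [ 0.22  0.89 -0.56  1.59  0.23  0.67 -0.48] t 36.7 pos [0.653  0.0948 0.1569] op 0.803 F [-0.4  0.7 -2.1]
per row [-0.019 -0.002  0.004] [ 0.001   0.0028 -0.0293]
px [308. 175.] area 160 xy [0.6625 0.139 ] [0.6606 0.1371] size [0.053 0.047] axis deg 79.6
```

Request:
{"fn": "move_arm", "kwargs": {
  "targets": [
    [[-0.038, -0.004, 0.008, 0.002, 0.005, -0.03, 0.8], [0, 0, 0, 0, 0, -0.03, 0.8], [0, 0, 0, 0, 0, -0.03, 0.8], [0, 0, 0, 0, 0, 0, 0.8]]
  ]
}}

```text
clock: 37.15
tool_pos: [0.6493, 0.0842, 0.0494]
eef_rot: [0.988, -0.089, 0.001, -0.125]
contact_force: [-0.9, -0.1, -0.0]
opening: 0.797
```

```bash
python3 - <<'E'
from go import *
p,Rt=lying([.657,.1137],-99,68,.026,15,1);plan(p,Rt)
E
```

```text
rotvec [ 0.007 -0.022  0.019] d [ 0.0056  0.0162 -0.0311] n 0.7 q [ 0.16  1.03 -0.47  1.62  0.3   0.51 -0.52] t 37.1 pos [0.6493 0.0842 0.0494] op 0.797 F [-0.9 -0.1 -0. ]
per row [ 0.007 -0.022  0.019] [ 0.0056  0.0162 -0.0311]
```

Request:
{"fn": "move_arm", "kwargs": {
  "targets": [
    [[0.007, -0.022, 0.019, 0.006, 0.016, 0, 0.8], [0, 0, 0, 0, 0, 0, 0.8]]
  ]
}}

```text
clock: 37.35
tool_pos: [0.6555, 0.0998, 0.0496]
eef_rot: [0.988, -0.078, 0.01, -0.129]
contact_force: [-0.3, 1.3, 0.3]
opening: 0.799
```

```bash
python3 - <<'E'
from go import *
p,Rt=lying([.657,.1137],-99,68,.026,15,1);plan(p,Rt)
E
```

```text
rotvec [0.002 0.    0.001] d [-0.0006  0.0006 -0.0313] n 0.7 q [ 0.14  1.03 -0.47  1.62  0.31  0.49 -0.52] t 37.4 pos [0.6555 0.0998 0.0496] op 0.799 F [-0.3  1.3  0.3]
per row [0.002 0.    0.001] [-0.0006  0.0006 -0.0313]
```

Request:
{"fn": "move_arm", "kwargs": {
  "targets": [
    [[0, 0, 0, 0, 0.001, -0.018, 0.8], [0, 0, 0, 0, 0.001, -0.01, 0.8], [0, 0, 0, 0, 0, 0, 0.8]]
  ]
}}

```text
clock: 37.65
tool_pos: [0.6575, 0.1026, 0.0228]
eef_rot: [0.988, -0.077, 0.013, -0.129]
contact_force: [-0.2, 0.1, 0.8]
opening: 0.803
```

Request:
{"fn": "move_arm", "kwargs": {
  "targets": [
    [[0, 0, 0, 0, 0, 0, 0.6], [0, 0, 0, 0, 0, 0, 0.5], [0, 0, 0, 0, 0, 0, 0.4], [0, 0, 0, 0, 0, 0, 0.4]]
  ],
  "force": 45
}}

```text
clock: 38.05
tool_pos: [0.6576, 0.1022, 0.0231]
eef_rot: [0.989, -0.078, 0.013, -0.129]
contact_force: [0.7, 0.2, -1.6]
opening: 0.563
```

```bash
python3 - <<'E'
from go import *
p,Rt=lying([.657,.1137],-99,68,.026,15,1);plan(p,Rt)
E
```

```text
rotvec [0.002 0.006 0.   ] d [-0.0027 -0.0017 -0.0048] n 0.1 q [ 0.13  1.07 -0.45  1.62  0.32  0.45 -0.53] t 38.0 pos [0.6576 0.1022 0.0231] op 0.563 F [ 0.7  0.2 -1.6]
per row [0.002 0.006 0.   ] [-0.0027 -0.0017 -0.0048]
```

Request:
{"fn": "move_arm", "kwargs": {
  "targets": [
    [[0, 0, 0, 0, 0, 0, 0.4], [0, 0, 0, -0.005, 0, 0.045, 0.4], [0, 0, 0, -0.01, -0.01, 0.045, 0.4], [0, 0, 0, -0.01, -0.01, 0.045, 0.4], [0, 0, 0, -0.01, -0.02, 0.045, 0.4]]
  ]
}}

```text
clock: 38.55
tool_pos: [0.6154, 0.0637, 0.1984]
eef_rot: [0.989, -0.076, 0.005, -0.128]
contact_force: [0.3, -0.1, -1.5]
opening: 0.565
```

```bash
python3 - <<'E'
from go import *
p,Rt=up([.546,-.295],-90,66,6,1,beta=15);print(p);plan(p+[0,0,.2],Rt)
E
```

```text
[ 0.546      -0.29672741  0.06992945]
rotvec [-1.564  0.111  0.127] d [-0.0694 -0.3604  0.0715] n 10.8 q [ 0.27  0.79 -0.58  1.67  0.23  0.71 -0.47] t 38.5 pos [0.6154 0.0637 0.1984] op 0.565 F [ 0.3 -0.1 -1.5]
per row [-0.142  0.01   0.012] [-0.0063 -0.0328  0.0065]
```

Request:
{"fn": "move_arm", "kwargs": {
  "targets": [
    [[-0.142, 0.01, 0.012, -0.006, -0.033, 0.015, 0.4], [-0.142, 0.01, 0.012, -0.006, -0.033, 0.015, 0.4], [-0.142, 0.01, 0.012, -0.006, -0.033, 0.015, 0.4], [-0.142, 0.01, 0.012, -0.006, -0.033, 0.01, 0.4], [-0.142, 0.01, 0.012, -0.006, -0.033, 0.005, 0.4]]
  ]
}}

```text
clock: 39.05
tool_pos: [0.5869, -0.1135, 0.2704]
eef_rot: [0.971, -0.049, 0.012, 0.235]
contact_force: [-0.2, -0.1, -3.1]
opening: 0.565
```

Request:
{"fn": "move_arm", "kwargs": {
  "targets": [
    [[-0.142, 0.01, 0.012, -0.006, -0.033, 0.005, 0.4], [-0.142, 0.01, 0.012, -0.006, -0.033, 0, 0.4], [-0.142, 0.01, 0.012, -0.006, -0.033, 0, 0.4], [-0.142, 0.01, 0.012, -0.006, -0.033, 0, 0.4], [-0.142, 0.01, 0.012, -0.006, -0.03, 0, 0.4]]
  ]
}}

```text
clock: 39.55
tool_pos: [0.5608, -0.2742, 0.2794]
eef_rot: [0.826, -0.002, 0.02, 0.564]
contact_force: [-1.2, -0.9, -2.9]
opening: 0.564
```

```bash
python3 - <<'E'
from go import *
p,Rt=up([.546,-.295],-90,66,6,1,beta=15);plan(p+[0,0,.08],Rt)
E
```

```text
rotvec [-0.11   0.035 -0.021] d [-0.0148 -0.0225 -0.1294] n 2.8 q [-0.24  0.87  0.21  1.93  1.3   1.1  -1.2 ] t 39.5 pos [ 0.5608 -0.2742  0.2794] op 0.564 F [-1.2 -0.9 -2.9]
per row [-0.037  0.012 -0.007] [-0.0049 -0.0075 -0.0431]
```

Request:
{"fn": "move_arm", "kwargs": {
  "targets": [
    [[-0.037, 0.012, -0.007, -0.005, -0.007, -0.035, 0.4], [-0.037, 0.012, -0.007, -0.005, -0.007, -0.035, 0.4], [-0.037, 0.012, -0.007, -0.005, -0.006, -0.035, 0.4], [0, 0, 0, 0, 0, 0, 0.4]]
  ]
}}

```text
clock: 39.95
tool_pos: [0.5445, -0.2926, 0.1636]
eef_rot: [0.794, 0.004, -0.002, 0.607]
contact_force: [-0.8, 1.0, -2.8]
opening: 0.564
```

```bash
python3 - <<'E'
from go import *
p,Rt=up([.546,-.295],-90,66,6,1,beta=15);plan(p,Rt)
E
```

```text
rotvec [-0.004 -0.009 -0.004] d [ 0.0015 -0.0042 -0.0937] n 2.0 q [-0.24  1.15  0.23  1.93  1.38  1.11 -1.45] t 40.0 pos [ 0.5445 -0.2926  0.1636] op 0.564 F [-0.8  1.  -2.8]
per row [-0.002 -0.004 -0.002] [ 0.0008 -0.0021 -0.0469]
```

Request:
{"fn": "move_arm", "kwargs": {
  "targets": [
    [[-0.004, -0.009, -0.004, 0.001, -0.003, -0.025, 0.4], [0, 0, 0, 0, 0, -0.025, 0.4], [0, 0, 0, 0, 0, -0.02, 0.4], [0, 0, 0, 0, 0, 0, 0.4]]
  ]
}}

```text
clock: 40.35
tool_pos: [0.55, -0.2933, 0.0959]
eef_rot: [0.796, -0.002, 0.005, 0.606]
contact_force: [0.6, 0.2, -0.8]
opening: 0.565
```

```bash
python3 - <<'E'
from go import *
p,Rt=up([.546,-.295],-90,66,6,1,beta=15);plan(p,Rt)
E
```

```text
rotvec [-0.008  0.01  -0.002] d [-0.004  -0.0035 -0.026 ] n 0.6 q [-0.23  1.27  0.22  1.86  1.39  1.1  -1.53] t 40.4 pos [ 0.55   -0.2933  0.0959] op 0.565 F [ 0.6  0.2 -0.8]
per row [-0.008  0.01  -0.002] [-0.004  -0.0035 -0.026 ]
```

Request:
{"fn": "move_arm", "kwargs": {
  "targets": [
    [[-0.008, 0.01, -0.002, -0.004, -0.002, -0.014, 0.4], [0, 0, 0, 0, 0, -0.006, 0.4], [0, 0, 0, 0, 0, 0, 0.4]]
  ]
}}

```text
clock: 40.65
tool_pos: [0.5486, -0.295, 0.08]
eef_rot: [0.793, -0.002, 0.003, 0.609]
contact_force: [0.5, 0.2, -3.1]
opening: 0.565
```

```bash
python3 - <<'E'
from go import *
p,Rt=up([.546,-.295],-90,66,6,1,beta=15);plan(p,Rt)
E
```

```text
rotvec [-0.     0.008 -0.   ] d [-0.0026 -0.0017 -0.01  ] n 0.2 q [-0.23  1.31  0.22  1.85  1.39  1.1  -1.55] t 40.6 pos [ 0.5486 -0.295   0.08  ] op 0.565 F [ 0.5  0.2 -3.1]
per row [-0.     0.008 -0.   ] [-0.0026 -0.0017 -0.01  ]
```

Request:
{"fn": "move_arm", "kwargs": {
  "targets": [
    [[0, 0.008, 0, -0.002, 0, -0.006, 0.4], [0, 0, 0, 0, 0, -0.002, 0.4]]
  ]
}}

```text
clock: 40.85
tool_pos: [0.5469, -0.2951, 0.0731]
eef_rot: [0.793, -0.0, 0.001, 0.609]
contact_force: [0.2, 0.4, -2.7]
opening: 0.565
```

Request:
{"fn": "move_arm", "kwargs": {
  "targets": [
    [[0, 0, 0, 0, 0, -0.002, 0.4], [0, 0, 0, 0, 0, 0, 0.4]]
  ]
}}

```text
clock: 41.05
tool_pos: [0.5471, -0.2952, 0.0713]
eef_rot: [0.793, -0.0, 0.001, 0.609]
contact_force: [-0.1, -0.6, -1.1]
opening: 0.564
```

Request:
{"fn": "move_arm", "kwargs": {
  "targets": [
    [[0, 0, 0, 0, 0, -0.002, 0.4], [0, 0, 0, 0, 0, 0, 0.4]]
  ]
}}

```text
clock: 41.25
tool_pos: [0.5471, -0.2957, 0.0713]
eef_rot: [0.792, -0.001, 0.001, 0.611]
contact_force: [-1.4, 0.1, -2.2]
opening: 0.562
```

Stopped descending at the expected height: on the mat. Release and retreat.

Request:
{"fn": "move_arm", "kwargs": {
  "targets": [
    [[0, 0, 0, 0, 0, 0.0005, 0.65], [0, 0, 0, 0, 0, 0, 0.75], [0, 0, 0, 0, 0, 0, 0.8], [0, 0, 0, 0, 0.02, 0.008, 0.8], [0, 0, 0, 0, 0.03, 0.01, 0.8]]
  ]
}}

```text
clock: 41.75
tool_pos: [0.5447, -0.2505, 0.0924]
eef_rot: [0.789, -0.003, -0.002, 0.614]
contact_force: [-0.0, -0.0, 0.1]
opening: 0.8
```

Request:
{"fn": "move_arm", "kwargs": {
  "targets": [
    [[0, 0, 0, 0, 0.03, 0.012, 0.8], [0, 0, 0, -0.02, 0.03, 0.04, 0.8], [0, 0, 0, -0.02, 0.03, 0.04, 0.8], [0, 0, 0, -0.02, 0.03, 0.04, 0.8], [0, 0, 0, -0.02, 0.03, 0.04, 0.8]]
  ]
}}

```text
clock: 42.25
tool_pos: [0.4695, -0.1066, 0.2531]
eef_rot: [0.789, -0.003, -0.003, 0.614]
contact_force: [1.1, 0.9, -0.4]
opening: 0.802
```

```bash
python3 - <<'E'
from ribs import *
s=snap('scene');t=snap('top')
print(ribfit(s,(0,0,0)),edgefit(s,(0,0,0),'scene'))
print([(np.round(d['centre'],1).tolist(),round(d['score'],2)) for d in r.find_in(s,'bottle1')])
f=s['frame'].copy()
MC=np.array([[x,y,.006] for x,y in((.627,-.2435),(.627,-.475),(.466,-.475),(.466,-.2435))])
a=cv2.resize(f[110:400,70:430,::-1],(745,600),interpolation=cv2.INTER_CUBIC)
cv2.imwrite('pics/p12.png',a);print(r.get_state()['clock'])
E
```

```text
(array([ 5.110e-01,  2.943e+00, -1.000e-03]), np.float64(-83.7)) (array([0.154, 3.069, 0.024]), np.float64(90.8))
[([285.6, 109.0], 0.91), ([167.3, 406.7], 0.82), ([341.7, 140.4], 0.71), ([341.5, 228.9], 0.66), ([326.2, 173.0], 0.6)]
42.4
```

View pics/p12.png

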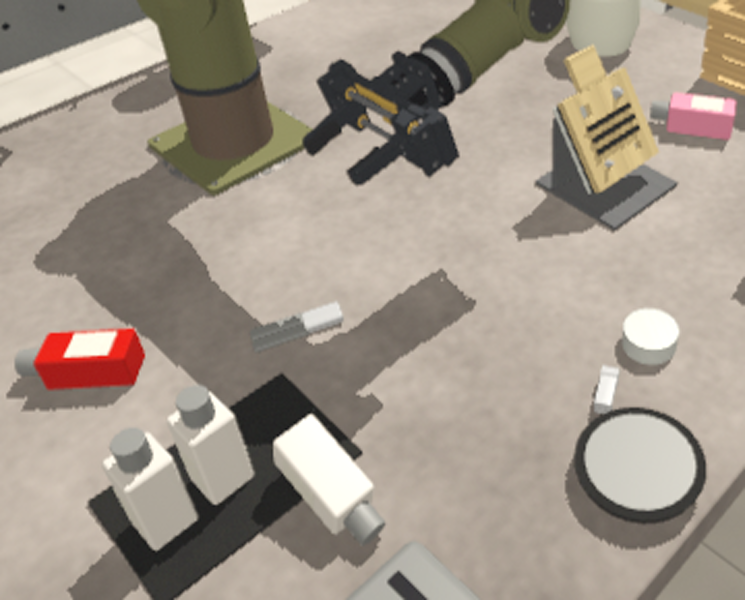

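```bash
python3 - <<'E'
from go import *
from bot import *
t=snap('top');s=snap('scene')
for im,n,(r0,r1,c0,c1) in((t,'top',(180,240,395,480)),(s,'scene',(290,385,190,265))):
    f=im['frame'].astype(int);m=np.zeros(f.shape[:2],np.uint8);m[r0:r1,c0:c1]=((f.min(2)>150)&(f.max(2)-f.min(2)<45))[r0:r1,c0:c1]
    k,l,st_,c=cv2.connectedComponentsWithStats(m)
    for i in range(1,k):
        if st_[i,4]<60: continue
        ys,xs=np.nonzero(l==i);W=np.array([atz(im,(a,b),.056)[:2] for a,b in zip(ys,xs)],np.float32)
        (cx,cy),wh,ang=cv2.minAreaRect(W);print(n,'px',np.round(c[i],1),st_[i].tolist(),'c',np.round([cx,cy],3),'wh',np.round(wh,3),round(ang,1),'min',W.min(0).round(3),'max',W.max(0).round(3))
    for d in r.find_in(im,'bottle1')[:5]: print(np.round(d['centre']),round(d['score'],2),np.round(atz(im,d['centre'],.03)[:2],3))
# hand-read scene pixels (p12 coordinates): top-face corners and cap end
for nm,(u,v),z in(('topfootL',(275,443),.056),('topfootR',(312,415),.056),('topcapR',(372,484),.056),('topcapL',(335,510),.056),('capend',(370,520),.031)):
    print(nm,np.round(atz(s,(110+v/2.069,70+u/2.069),z)[:2],3))
st=r.get_state();print(np.round(st['q'],2),st['tool_pos'])
b=cv2.resize(t['frame'][165:255,380:500,::-1],(800,600),interpolation=cv2.INTER_CUBIC);cv2.imwrite('pics/p13.png',b)
E
```

```text
top px [426.3 186.6] [420, 180, 14, 14, 187] c [ 0.628 -0.297] wh [0.048 0.048] 1.1 min [ 0.604 -0.321] max [ 0.653 -0.274]
top px [447.  208.2] [443, 201, 14, 13, 80] c [ 0.554 -0.379] wh [0.044 0.047] 1.2 min [ 0.532 -0.402] max [ 0.576 -0.355]
top px [466.6 208.1] [463, 201, 13, 13, 74] c [ 0.556 -0.449] wh [0.044 0.044] 1.2 min [ 0.533 -0.471] max [ 0.577 -0.427]
[280. 450.] 0.96 [ 0.293 -0.38 ]
[178. 423.] 0.84 [ 0.666 -0.291]
[204. 201.] 0.61 [0.549 0.534]
[212. 446.] 0.57 [ 0.541 -0.373]
scene px [241.7 337.6] [204, 290, 61, 95, 2833] c [ 0.659 -0.286] wh [0.127 0.231] 48.8 min [ 0.599 -0.335] max [ 0.788 -0.164]
scene px [201.5 377.3] [190, 366, 31, 19, 364] c [ 0.691 -0.378] wh [0.063 0.037] 42.5 min [ 0.664 -0.409] max [ 0.726 -0.37 ]
[344. 139.] 0.85 [ 0.511 -0.43 ]
[324. 171.] 0.78 [ 0.516 -0.355]
[164. 406.] 0.77 [0.544 0.541]
[284. 111.] 0.76 [ 0.303 -0.391]
[348. 232.] 0.61 [ 0.667 -0.3  ]
topfootL [ 0.589 -0.315]
topfootR [ 0.589 -0.267]
topcapR [ 0.702 -0.278]
topcapL [ 0.697 -0.32 ]
capend [ 0.717 -0.296]
[-0.54  0.97  0.1   2.04  1.03  1.32 -1.41] [ 0.47042384 -0.10851229  0.25104983]
```

View pics/p13.png

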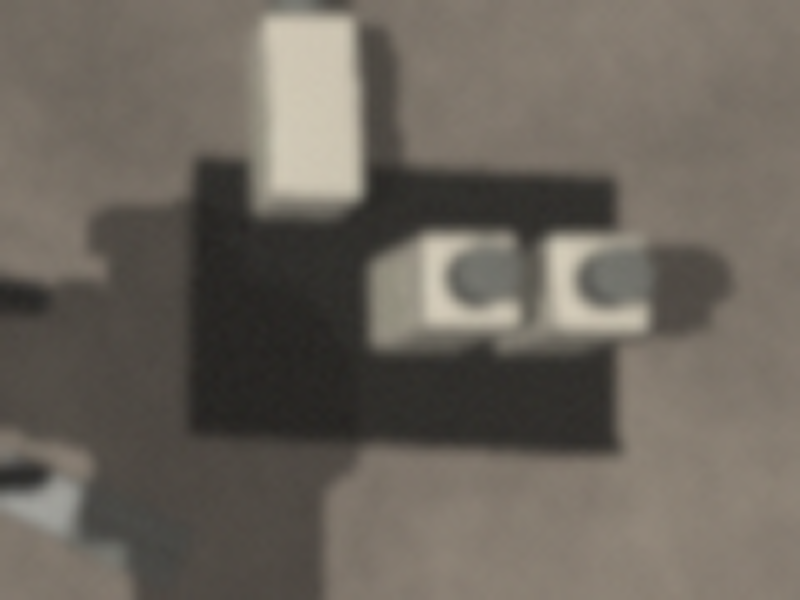

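```bash
python3 - <<'E'
from go import *
from plant import r
q0=np.array(r.get_state()['q'])
g=([.6425,-.296],-1)
for be in(5,15):
  for sg in(1,-1):
    p,Rt=lying(*g,66,.031,be,sg)
    print(be,sg,'pos',np.round(p,3))
    for d,q in ik(p,Rt,q0=q0,n=10)[:2]: print(round(d,2),np.round(q,2))
    for d,q in ik(p+[0,0,.12],Rt,q0=q0,n=6)[:1]: print('above',round(d,2),np.round(q,2))
    for hd in(-40,-90):
      for d,q in ik(*up([.546,-.292],hd,66,6,sg,beta=be),q0=q0,n=6)[:1]: print('up',hd,round(d,2),np.round(q,2))
    plan(p+[0,0,.12],Rt)
E
```

```text
5 1 pos [ 0.655 -0.296  0.023]
3.31 [ 0.57  1.22 -0.59  1.17  0.68  1.06  1.46]
3.31 [ 0.57  1.22 -0.59  1.17  0.68  1.06  1.46]
above 3.39 [ 0.54  1.06 -0.53  1.14  0.51  1.2   1.56]
up -40 2.14 [-0.18  1.74  0.48  2.36  2.39  1.85 -2.62]
up -90 0.78 [-0.25  1.46  0.17  1.71  1.39  1.33 -1.6 ]
rotvec [1.105 1.075 1.274] d [ 0.1849 -0.1877 -0.108 ] n 13.8 q [-0.54  0.97  0.1   2.04  1.03  1.32 -1.41] t 42.6 pos [ 0.4704 -0.1085  0.251 ] op 0.802 F [-0.1 -0.2 -0.8]
per row [0.079 0.077 0.091] [ 0.0132 -0.0134 -0.0077]
5 -1 pos [ 0.655 -0.296  0.023]
1.59 [ 0.42  1.16 -0.2   1.18  0.27  0.95 -1.42]
1.59 [ 0.42  1.16 -0.2   1.18  0.26  0.95 -1.42]
above 1.6 [ 0.39  1.01 -0.13  1.14  0.15  1.12 -1.34]
up -40 2.48 [-0.34  1.84  0.69  2.36  2.39  1.65  0.3 ]
up -90 3.04 [-0.22  1.45  0.13  1.71  1.42  1.37  1.53]
rotvec [ 0.947 -0.974 -1.356] d [ 0.1849 -0.1877 -0.108 ] n 13.2 q [-0.54  0.97  0.1   2.04  1.03  1.32 -1.41] t 42.6 pos [ 0.4704 -0.1085  0.251 ] op 0.802 F [-0.1 -0.2 -0.8]
per row [ 0.068 -0.07  -0.097] [ 0.0132 -0.0134 -0.0077]
15 1 pos [ 0.654 -0.296  0.023]
3.48 [ 0.44  1.2
[... 306 characters left out ...]
14.5 q [-0.54  0.97  0.1   2.04  1.03  1.32 -1.41] t 42.6 pos [ 0.4704 -0.1085  0.251 ] op 0.802 F [-0.1 -0.2 -0.8]
per row [0.082 0.08  0.08 ] [ 0.0122 -0.0125 -0.0072]
15 -1 pos [ 0.654 -0.296  0.023]
1.71 [ 0.35  1.26 -0.11  0.91  0.19  1.27 -1.37]
1.71 [ 0.35  1.26 -0.11  0.91  0.19  1.27 -1.37]
above 1.73 [ 0.34  1.12 -0.07  0.87  0.15  1.43 -1.33]
up -40 2.67 [-0.25  1.69  0.67  2.44  2.65  1.68  0.41]
up -90 3.05 [-0.16  1.34  0.05  1.78  1.47  1.28  1.55]
rotvec [ 0.816 -0.839 -1.415] d [ 0.1835 -0.1877 -0.1078] n 12.7 q [-0.54  0.97  0.1   2.04  1.03  1.32 -1.41] t 42.6 pos [ 0.4704 -0.1085  0.251 ] op 0.802 F [-0.1 -0.2 -0.8]
per row [ 0.063 -0.065 -0.109] [ 0.0141 -0.0144 -0.0083]
```

Request:
{"fn": "move_arm", "kwargs": {
  "targets": [
    [[0.082, 0.08, 0.08, 0.01, -0.01, 0.02, 0.8], [0.082, 0.08, 0.08, 0.012, -0.013, 0.02, 0.8], [0.082, 0.08, 0.08, 0.012, -0.013, 0.01, 0.8], [0.082, 0.08, 0.08, 0.012, -0.013, 0, 0.8], [0.082, 0.08, 0.08, 0.012, -0.013, 0, 0.8]]
  ]
}}

```text
clock: 43.1
tool_pos: [0.5304, -0.173, 0.2923]
eef_rot: [0.861, 0.289, -0.045, 0.416]
contact_force: [-0.1, 0.1, -1.1]
opening: 0.798
```

Request:
{"fn": "move_arm", "kwargs": {
  "targets": [
    [[0.082, 0.08, 0.08, 0.012, -0.013, 0, 0.8], [0.082, 0.08, 0.08, 0.012, -0.013, 0, 0.8], [0.082, 0.08, 0.08, 0.012, -0.013, 0, 0.8], [0.082, 0.08, 0.08, 0.012, -0.013, 0, 0.8], [0.082, 0.08, 0.08, 0.012, -0.013, 0, 0.8]]
  ]
}}

```text
clock: 43.6
tool_pos: [0.5752, -0.2352, 0.2875]
eef_rot: [0.842, 0.49, -0.079, 0.212]
contact_force: [0.9, -0.0, -1.2]
opening: 0.799
```

Request:
{"fn": "move_arm", "kwargs": {
  "targets": [
    [[0.082, 0.08, 0.08, 0.012, -0.013, 0, 0.8], [0.082, 0.08, 0.08, 0.012, -0.013, -0.02, 0.8], [0.082, 0.08, 0.08, 0.012, -0.013, -0.04, 0.8], [0.082, 0.08, 0.08, 0.012, -0.012, -0.04, 0.8], [0.082, 0.08, 0.08, 0.012, -0.012, -0.04, 0.8]]
  ]
}}

```text
clock: 44.1
tool_pos: [0.6325, -0.3094, 0.1446]
eef_rot: [0.727, 0.678, -0.099, -0.049]
contact_force: [1.3, 0.1, 0.1]
opening: 0.8
```

Request:
{"fn": "move_arm", "kwargs": {
  "targets": [
    [[0, 0, 0, 0, 0, 0, 0.8]]
  ]
}}

```text
clock: 44.2
tool_pos: [0.6259, -0.3142, 0.1278]
eef_rot: [0.728, 0.675, -0.104, -0.06]
contact_force: [-2.0, -0.1, -2.3]
opening: 0.8
```

```bash
python3 - <<'E'
from go import *
from fit import *
p,Rt=lying([.6425,-.296],-1,66,.031,15,1);plan(p+[0,0,.03],Rt)
s=snap('scene');print([(np.round(d['centre'],1).tolist(),round(d['score'],2)) for d in r.find_in(s,'bottle1')])
E
```

```text
rotvec [0.072 0.029 0.049] d [ 0.028   0.018  -0.0745] n 1.7 q [ 0.55  1.06 -0.51  1.17  0.57  1.27  1.48] t 44.2 pos [ 0.6259 -0.3142  0.1278] op 0.8 F [-2.  -0.1 -2.3]
per row [0.036 0.014 0.024] [ 0.014   0.009  -0.0373]
[([287.2, 111.1], 0.97), ([167.0, 405.8], 0.74), ([335.8, 171.7], 0.63), ([343.9, 231.3], 0.63), ([344.7, 137.1], 0.61)]
```

Request:
{"fn": "move_arm", "kwargs": {
  "targets": [
    [[0.036, 0.014, 0.024, 0.014, 0.009, 0, 1], [0.036, 0.014, 0.024, 0.014, 0.009, -0.01, 1], [0, 0, 0, 0, 0, 0, 1], [0, 0, 0, 0, 0, -0.02, 1], [0, 0, 0, 0, 0, -0.02, 1]]
  ]
}}

```text
clock: 44.8
tool_pos: [0.6649, -0.2907, 0.1128]
eef_rot: [0.709, 0.697, -0.081, -0.071]
contact_force: [-0.6, -0.3, -0.5]
opening: 0.997
```

Request:
{"fn": "move_arm", "kwargs": {
  "targets": [
    [[0, 0, 0, 0.001, 0.001, -0.02, 1], [0, 0, 0, 0.001, 0.001, -0.02, 1], [0, 0, 0, 0, 0, 0, 1], [0, 0, 0, 0, 0, 0, 0.7], [0, 0, 0, 0, 0, 0, 0.5]]
  ],
  "force": 45
}}

```text
clock: 45.3
tool_pos: [0.668, -0.2881, 0.0797]
eef_rot: [0.71, 0.697, -0.081, -0.065]
contact_force: [-0.3, 0.0, 0.2]
opening: 0.837
```

Request:
{"fn": "move_arm", "kwargs": {
  "targets": [
    [[0, 0, 0, 0, 0, 0, 0.4], [0, 0, 0, 0, 0, 0, 0.4], [0, 0, 0, 0, 0, 0, 0.4], [0, 0, 0, 0, 0, 0, 0.4]]
  ]
}}

```text
clock: 45.7
tool_pos: [0.6691, -0.2887, 0.0817]
eef_rot: [0.71, 0.697, -0.08, -0.064]
contact_force: [-0.7, 0.2, -0.9]
opening: 0.476
```

```bash
python3 - <<'E'
from go import *
from fit import *
p,Rt=lying([.6425,-.296],-1,66,.031,15,1);plan(p,Rt)
p,Rt=up([.546,-.292],-90,66,6,1,beta=15);plan(p+[0,0,.18],Rt)
E
```

```text
rotvec [ 0.026  0.058 -0.001] d [-0.0151 -0.0075 -0.0584] n 1.3 q [ 0.51  1.15 -0.53  1.07  0.57  1.25  1.52] t 45.7 pos [ 0.6691 -0.2887  0.0817] op 0.476 F [-0.7  0.2 -0.9]
per row [ 0.013  0.029 -0.001] [-0.0076 -0.0037 -0.0292]
rotvec [-1.156 -1.166 -1.206] d [-0.1231 -0.005   0.1683] n 14.1 q [ 0.51  1.15 -0.53  1.07  0.57  1.25  1.52] t 45.7 pos [ 0.6691 -0.2887  0.0817] op 0.476 F [-0.7  0.2 -0.9]
per row [-0.077 -0.078 -0.08 ] [-0.0082 -0.0003  0.0112]
```

Request:
{"fn": "move_arm", "kwargs": {
  "targets": [
    [[0, 0, 0, 0, 0, 0, 0.85], [0, 0, 0, 0, 0, 0, 0.85], [0, 0, 0, 0, 0, 0, 0.85], [0.026, 0.058, -0.001, -0.015, -0.007, 0, 0.85], [0, 0, 0, 0, 0, 0, 0.85]]
  ]
}}

```text
clock: 46.2
tool_pos: [0.6538, -0.2958, 0.0818]
eef_rot: [0.707, 0.695, -0.092, -0.094]
contact_force: [0.5, -0.2, -0.5]
opening: 0.851
```

Request:
{"fn": "move_arm", "kwargs": {
  "targets": [
    [[0, 0, 0, 0, 0, -0.02, 0.85], [0, 0, 0, 0, 0, -0.018, 0.85], [0, 0, 0, 0, 0, -0.013, 0.85], [0, 0, 0, 0, 0, 0, 0.85], [0, 0, 0, 0, 0, 0, 0.6]]
  ]
}}

```text
clock: 46.7
tool_pos: [0.6539, -0.2929, 0.0242]
eef_rot: [0.706, 0.696, -0.091, -0.094]
contact_force: [-0.2, -0.6, -0.1]
opening: 0.787
```

Request:
{"fn": "move_arm", "kwargs": {
  "targets": [
    [[0, 0, 0, 0, 0, 0, 0.4], [0, 0, 0, 0, 0, 0, 0.4], [0, 0, 0, 0, 0, 0, 0.4], [0, 0, 0, 0, 0, 0, 0.4], [0, 0, 0, 0, 0, 0, 0.4]]
  ],
  "force": 45
}}

```text
clock: 47.2
tool_pos: [0.6547, -0.2931, 0.0251]
eef_rot: [0.706, 0.696, -0.09, -0.093]
contact_force: [-0.1, 0.3, -2.4]
opening: 0.561
```

Request:
{"fn": "move_arm", "kwargs": {
  "targets": [
    [[0, 0, 0, 0, 0, 0.03, 0.4], [0, 0, 0, -0.01, 0, 0.045, 0.4], [0, 0, 0, -0.015, 0, 0.045, 0.4], [0, 0, 0, -0.02, 0, 0.045, 0.4], [0, 0, 0, -0.02, 0, 0.04, 0.4]]
  ]
}}

```text
clock: 47.7
tool_pos: [0.5846, -0.289, 0.2276]
eef_rot: [0.704, 0.697, -0.092, -0.099]
contact_force: [1.1, -0.7, -1.6]
opening: 0.566
```

```bash
python3 - <<'E'
from go import *
from fit import *
p,Rt=up([.546,-.292],-90,66,10,1,beta=15);print(np.round(p,4));plan(p+[0,0,.2],Rt)
s=snap('scene');print([(np.round(d['centre'],1).tolist(),round(d['score'],2)) for d in r.find_in(s,'bottle1')])
E
```

```text
[ 0.546  -0.2897  0.0699]
rotvec [-1.228 -1.204 -1.203] d [-0.0386 -0.0007  0.0423] n 14.5 q [ 0.6   0.92 -0.57  1.22  0.49  1.41  1.57] t 47.7 pos [ 0.5846 -0.289   0.2276] op 0.566 F [ 1.1 -0.7 -1.6]
per row [-0.082 -0.08  -0.08 ] [-0.0026 -0.      0.0028]
[([323.0, 170.3], 0.84), ([165.5, 408.4], 0.73), ([344.8, 141.0], 0.61), ([287.1, 109.9], 0.6), ([269.3, 206.3], 0.56)]
```

Request:
{"fn": "move_arm", "kwargs": {
  "targets": [
    [[-0.082, -0.08, -0.08, -0.002, 0, 0.008, 0.4], [-0.082, -0.08, -0.08, -0.002, 0, 0.008, 0.4], [-0.082, -0.08, -0.08, -0.002, 0, 0.008, 0.4], [-0.082, -0.08, -0.08, -0.003, 0, 0.006, 0.4], [-0.082, -0.08, -0.08, -0.003, 0, 0.004, 0.4]]
  ]
}}

```text
clock: 48.3
tool_pos: [0.5738, -0.2932, 0.2626]
eef_rot: [0.841, 0.507, -0.064, 0.177]
contact_force: [-0.4, -0.5, -3.2]
opening: 0.563
```

Request:
{"fn": "move_arm", "kwargs": {
  "targets": [
    [[-0.082, -0.08, -0.08, -0.003, 0, 0.002, 0.4], [-0.082, -0.08, -0.08, -0.003, 0, 0, 0.4], [-0.082, -0.08, -0.08, -0.003, 0, 0, 0.4], [-0.082, -0.08, -0.08, -0.003, 0, 0, 0.4], [-0.082, -0.08, -0.08, -0.003, 0, 0, 0.4]]
  ]
}}

```text
clock: 48.8
tool_pos: [0.5601, -0.2915, 0.2609]
eef_rot: [0.871, 0.313, -0.042, 0.377]
contact_force: [-0.0, -0.3, -2.5]
opening: 0.562
```

Request:
{"fn": "move_arm", "kwargs": {
  "targets": [
    [[-0.082, -0.08, -0.08, -0.003, 0, 0, 0.4], [-0.082, -0.08, -0.08, -0.003, 0, 0, 0.4], [-0.082, -0.08, -0.08, -0.003, 0, 0, 0.4], [-0.082, -0.08, -0.08, -0.003, 0, 0, 0.4], [-0.078, -0.076, -0.076, -0.002, 0, 0, 0.4]]
  ]
}}

```text
clock: 49.3
tool_pos: [0.5479, -0.2847, 0.256]
eef_rot: [0.814, 0.046, -0.002, 0.579]
contact_force: [1.3, -0.1, -2.3]
opening: 0.568
```

Request:
{"fn": "move_arm", "kwargs": {
  "targets": [
    [[0, 0, 0, 0, 0, 0, 0.4], [0, 0, 0, 0, 0, 0, 0.4]]
  ]
}}

```text
clock: 49.5
tool_pos: [0.5503, -0.2807, 0.2505]
eef_rot: [0.815, 0.051, -0.002, 0.577]
contact_force: [-0.3, -1.2, -1.3]
opening: 0.563
```

```bash
python3 - <<'E'
from go import *
from fit import *
p,Rt=up([.546,-.292],-90,66,5,1,beta=15);plan(p,Rt)
E
```

```text
rotvec [-0.077 -0.066 -0.078] d [-0.0043 -0.0141 -0.1806] n 3.8 q [-0.28  0.94  0.28  1.99  1.37  1.03 -1.23] t 49.5 pos [ 0.5503 -0.2807  0.2505] op 0.563 F [-0.3 -1.2 -1.3]
per row [-0.019 -0.016 -0.02 ] [-0.0011 -0.0035 -0.0451]
```

Request:
{"fn": "move_arm", "kwargs": {
  "targets": [
    [[-0.077, -0.066, -0.078, -0.004, -0.012, -0.015, 0.4], [0, 0, 0, 0, 0, 0, 0.4], [0, 0, 0, 0, 0, -0.03, 0.4], [0, 0, 0, 0, 0, -0.03, 0.4], [0, 0, 0, 0, 0, 0, 0.4]]
  ]
}}

```text
clock: 50.0
tool_pos: [0.5473, -0.2944, 0.1771]
eef_rot: [0.797, 0.002, 0.0, 0.604]
contact_force: [0.4, 0.2, -1.3]
opening: 0.563
```

Request:
{"fn": "move_arm", "kwargs": {
  "targets": [
    [[0, 0, 0, -0.001, 0, -0.025, 0.4], [0, 0, 0, -0.001, 0, -0.025, 0.4], [0, 0, 0, -0.001, 0, -0.02, 0.4], [0, 0, 0, 0, 0, 0, 0.4], [0, 0, 0, 0, 0, 0, 0.4]]
  ]
}}

```text
clock: 50.5
tool_pos: [0.5479, -0.2971, 0.1205]
eef_rot: [0.798, 0.0, 0.004, 0.603]
contact_force: [1.0, 0.0, -1.6]
opening: 0.559
```

Request:
{"fn": "move_arm", "kwargs": {
  "targets": [
    [[0, 0, 0, 0, 0, -0.01, 0.4], [0, 0, 0, 0, 0, -0.006, 0.4], [0, 0, 0, 0, 0, -0.005, 0.4], [0, 0, 0, 0, 0, -0.005, 0.4], [0, 0, 0, 0, 0, -0.004, 0.4]]
  ]
}}

```text
clock: 51.0
tool_pos: [0.5498, -0.2978, 0.0945]
eef_rot: [0.798, -0.002, 0.007, 0.603]
contact_force: [-0.8, 0.3, -2.3]
opening: 0.557
```

Request:
{"fn": "move_arm", "kwargs": {
  "targets": [
    [[0, 0, 0, 0, 0, -0.004, 0.4], [0, 0, 0, 0, 0, -0.003, 0.4], [0, 0, 0, 0, 0, -0.003, 0.4], [0, 0, 0, 0, 0, -0.003, 0.4], [0, 0, 0, 0, 0, 0, 0.4]]
  ]
}}

```text
clock: 51.5
tool_pos: [0.5495, -0.2977, 0.0791]
eef_rot: [0.798, -0.001, 0.006, 0.603]
contact_force: [0.7, -0.1, -1.4]
opening: 0.563
```

Request:
{"fn": "move_arm", "kwargs": {
  "targets": [
    [[0, 0, 0, 0, 0, 0, 0.62], [0, 0, 0, 0, 0, 0, 0.7], [0, 0, 0, 0, 0, 0, 0.8], [0, 0, 0, 0, 0, 0, 0.8], [0, 0, 0, 0, 0, 0, 0.8]]
  ]
}}

```text
clock: 52.0
tool_pos: [0.5497, -0.2991, 0.0822]
eef_rot: [0.796, -0.002, 0.007, 0.605]
contact_force: [-0.8, -0.2, -0.5]
opening: 0.8
```

Request:
{"fn": "move_arm", "kwargs": {
  "targets": [
    [[0, 0, 0, 0, 0.02, 0.005, 0.8], [0, 0, 0, 0, 0.025, 0.007, 0.8], [0, 0, 0, 0, 0.03, 0.008, 0.8], [0, 0, 0, 0, 0.03, 0.01, 0.8], [0, 0, 0, 0, 0.03, 0.02, 0.8]]
  ]
}}

```text
clock: 52.5
tool_pos: [0.5462, -0.1661, 0.1348]
eef_rot: [0.794, -0.005, 0.003, 0.608]
contact_force: [-0.1, -0.1, 0.2]
opening: 0.802
```

Request:
{"fn": "move_arm", "kwargs": {
  "targets": [
    [[0, 0, 0, 0, 0.02, 0.03, 0.8], [0, 0, 0, 0, 0.01, 0.03, 0.8], [0, 0, 0, 0, 0, 0, 0.8], [0, 0, 0, 0, 0, 0, 0.8], [0, 0, 0, 0, 0, 0, 0.8]]
  ]
}}

```text
clock: 53.0
tool_pos: [0.5475, -0.1296, 0.1972]
eef_rot: [0.795, -0.003, 0.006, 0.607]
contact_force: [0.4, -0.3, -0.2]
opening: 0.802
```

```bash
python3 - <<'E'
from ribs import *
s=snap('scene','end_scene.png');t=snap('top','end_top.png')
print('scene',[(np.round(d['centre'],1).tolist(),round(d['score'],2)) for d in r.find_in(s,'bottle1')])
print('top',[(np.round(d['centre'],1).tolist(),round(d['score'],2)) for d in r.find_in(t,'bottle1')])
print('expected upright px B,C,A:',np.round(proj(s,np.array([[.546,y,.07] for y in(-.43,-.362,-.292)]))).tolist())
f=s['frame'].astype(int);m=((f.min(2)>130)&(f.max(2)-f.min(2)<45)).astype(np.uint8);m[:270]=0;m[:,:90]=0;m[:,270:]=0
k,l,S,c=cv2.connectedComponentsWithStats(m);print([(S[i].tolist()) for i in range(1,k) if S[i,4]>60])
st=r.get_state();print('plate',ribfit(s,(0,0,0)),st['clock'],st['tool_pos'],st['opening'])
E
```

```text
scene [([322.3, 172.0], 0.89), ([165.1, 407.0], 0.88), ([283.6, 110.0], 0.79), ([302.0, 200.7], 0.68), ([342.5, 139.8], 0.66)]
top [([277.1, 452.5], 0.9), ([209.3, 445.6], 0.89), ([205.5, 198.5], 0.69), ([205.6, 426.2], 0.64), ([213.2, 464.0], 0.51)]
expected upright px B,C,A: [[142.0, 343.0], [171.0, 322.0], [199.0, 303.0]]
[[102, 271, 24, 12, 208], [90, 270, 131, 130, 8143], [220, 270, 47, 8, 233], [156, 330, 114, 70, 4538]]
plate (array([ 5.110e-01,  2.942e+00, -1.000e-03]), np.float64(-84.0)) 53.2 [ 0.54730431 -0.12987874  0.19677488] 0.7985810182187707
```

```bash
python3 - <<'E'
from h import *
s=snap('scene');print([(np.round(d['centre'],1).tolist(),round(d['score'],2)) for d in r.find_in(s,'bottle2')])
print(r.finish_job())
E
```

```text
[([342.6, 141.6], 0.98), ([283.6, 111.8], 0.76), ([323.2, 171.1], 0.75), ([165.6, 409.6], 0.69)]
the job is handed in; nothing more can be done
None
```

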